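# Charge a bead-mill pot and hold a ceramic probe in its neck

### The job

Charge the glass mixing pot: pour all eight steel mill balls from the beaker, held in the gripper, through the wide neck in the pot's lid, and stand the empty beaker back upright on the bench. Only then, since falling balls would break it, take the ceramic temperature probe by its handle from the rack and lower it straight through the narrow threaded neck, never touching the pot, until the dark ring on its stem is level with that neck's rim. Finish while holding it there, still, upright and in the middle of the neck, for the reading; leave the other things on the bench alone.

Things in the scene. Friction and masses are not known exactly. Their poses are not given: they have to be found in the camera images.
- pot: Pot fixed to the bench: clear glass, outer diameter 180 mm, flat round steel lid of diameter 200 mm, its top 88 mm above the bench. Origin on the bench under its centre, z up. On the lid, in the pot's frame: wide neck 46 mm to +y, narrow probe neck 54 mm to -y, a black stoppered stub 25 mm wide at x +62, y -30 mm, its top 110 mm above the bench. Inside floor 9 mm up.
- wide_neck (a point): Centre of the open mouth of the wide charging neck: a steel tube of inner diameter 75 mm, outer 85 mm, whose rim is 108 mm above the bench.
- probe_neck (a point): Centre of the open mouth of the narrow threaded probe neck: a steel tube of bore 20 mm, outer diameter 31 mm, rim 110 mm above the bench; the vertical bore is 30 mm long, down to the underside of the lid, open space below.
- beaker: Loose open steel beaker, 67 mm high, outer diameter 58 mm at the foot, 65 mm over the rolled rim, wall 2 mm, about 0.11 kg without the balls. Origin at the centre of its underside, z up its axis. Stands upright on the bench with the eight balls in it.
- ball_0: Polished steel mill ball, diameter 15 mm, 14 g, one of eight alike in the beaker. Origin at its centre.
- ball_1: Polished steel mill ball, diameter 15 mm, 14 g, one of eight alike in the beaker. Origin at its centre.
- ball_2: Polished steel mill ball, diameter 15 mm, 14 g, one of eight alike in the beaker. Origin at its centre.
- ball_3: Polished steel mill ball, diameter 15 mm, 14 g, one of eight alike in the beaker. Origin at its centre.
- ball_4: Polished steel mill ball, diameter 15 mm, 14 g, one of eight alike in the beaker. Origin at its centre.
- ball_5: Polished steel mill ball, diameter 15 mm, 14 g, one of eight alike in the beaker. Origin at its centre.
- ball_6: Polished steel mill ball, diameter 15 mm, 14 g, one of eight alike in the beaker. Origin at its centre.
- ball_7: Polished steel mill ball, diameter 15 mm, 14 g, one of eight alike in the beaker. Origin at its centre.
- rack: Aluminium probe rack fixed to the bench, 116 mm long along its y, base 62 mm deep, top plate 40 mm wide with its top at 103 mm (two post caps 3 mm higher, 47 mm either side of the middle), three 13 mm holes in a row along y, 26 mm apart; the probe hangs in the middle one. Origin on the bench under its centre.
- probe: Loose temperature probe, 155 mm long, about 0.07 kg, hanging upright in the rack. Origin at the lower tip, z up along its axis. White ceramic stem, diameter 10 mm, from 0 to 90 mm; steel flange, diameter 24 mm, from 90 to 96 mm (rests on the rack's plate); black round handle, diameter 19 mm, from 96 to 155 mm.
- probe_ring (a point): Centre of the dark ring, 4 mm wide, round the probe's stem, on the axis 50 mm above the tip.
- printed_tube: Bystander: loose grey printed tube lying on the bench, 24 x 70 x 25 mm. Leave it alone.
- tape_roll: Bystander: loose roll of tape lying flat, 94 mm across, 19 mm high. Leave it alone.
- capped_vial: Bystander: loose small white vial with cap, 25 mm across, 51 mm high. Leave it alone.
Not all that is in view belongs to the job. There is more than one size of the probe; the one meant has the size given above.

How it is judged (in metres and radians):
On the way, in this order (a step that is already met when the one before it is completed fails the run):
1. all eight balls are in the pot while the beaker is still held up in the gripper and the probe still hangs in its rack (z of each of ball_0, ball_1, ball_2, ball_3, ball_4, ball_5, ball_6, ball_7 in the frame of pot below 0.07 m and horizontal distance between each of ball_0, ball_1, ball_2, ball_3, ball_4, ball_5, ball_6, ball_7 and pot below 0.088 m and contact force between the fingers and beaker above 0.5 N and height (world z) of beaker above 0.05 m and distance of probe from where it was at the start of the episode below 0.02 m), for 0.1 s.
2. the beaker stands upright on the bench, released, the probe still in its rack (height (world z) of beaker below 0.006 m and angle between beaker's own z axis and vertical below 0.1 rad and contact force between the fingers and beaker below 0.05 N and linear speed of beaker below 0.02 m/s and distance of probe from where it was at the start of the episode below 0.02 m), for 0.2 s.
At the end, for the whole second after the job is handed in: All 8 balls in the pot; beaker upright on the bench (0.1 rad), released; probe at rest in the fingers, its ring within 8 mm of the height of the probe neck's rim and 3 mm of the neck's axis, its tip within 4 mm of the axis, tilt under 0.08 rad, not touching the pot (z of each of ball_0, ball_1, ball_2, ball_3, ball_4, ball_5, ball_6, ball_7 in the frame of pot below 0.07 m and horizontal distance between each of ball_0, ball_1, ball_2, ball_3, ball_4, ball_5, ball_6, ball_7 and pot below 0.088 m and height (world z) of beaker below 0.006 m and angle between beaker's own z axis and vertical below 0.1 rad and contact force between the fingers and beaker below 0.05 N and linear speed of each of beaker, probe below 0.02 m/s and z of probe_ring in the frame of probe_neck between -0.008 and 0.008 m and horizontal distance between probe_ring and probe_neck below 0.003 m and horizontal distance between probe and probe_neck below 0.004 m and angle between probe's own z axis and vertical below 0.08 rad and contact force between the fingers and probe above 0.5 N and contact force between probe and pot below 0.05 N); the arm keeps its last pose, push and grip.
It fails at once if the probe touches the pot, its lid or a neck (contact force between probe and pot above 0.2 N).
It fails at once if the printed tube is shoved more than 25 mm (distance of printed_tube from where it was at the start of the episode above 0.025 m).
It fails at once if the tape roll is shoved more than 25 mm (distance of tape_roll from where it was at the start of the episode above 0.025 m).
It fails at once if the capped vial is shoved more than 25 mm (distance of capped_vial from where it was at the start of the episode above 0.025 m).
It also fails if it takes over 72 s, if anything falls off the work surface, if the arm or the gripper's body presses on something with over 40 N, if the wrist force passes 120 N, or if a joint passes its speed limit or range.

### The arm

A 6-joint arm with a two-finger parallel gripper is mounted at the origin on a cart in front of the work surface, level with it; the furniture and walls round the work are solid. World frame = base frame: x ahead of the robot, y to its left, z up, the work surface at z = 0. Lengths are in mm, angles in rad, forces in N, time in s.
With the tool pointing down it reaches from about 400 to 925 mm from the base axis. Payload 12.5 kg.
Tool frame: the origin (TCP) lies between the finger pads; the fingertips stand 19 mm ahead of it and the grasp point (between the pads) is the TCP (env.nose_length is the distance from the TCP to the fingertips, in mm); z points along the fingers, y is the line along which they close (so a half turn about z gives the same grasp; the last joint's range is limited). The gripper opens to 95 mm and grips with 3 to 60 N. Pads are 20 mm wide; open, the fingers measure 119 mm over their backs; the gripper's body (75 mm by 180 mm) begins 59 mm behind the grasp point.
Start: joints at [-1.359, 0.491, 1.559, -0, 1.092, -0.106], TCP at [195.321, -593.712, 233.661] pointing down, gripper open.
Joint ranges: [-3.1, 3.1], [-0.84, 2.19], [0.05, 2.79], [-1.13, 4.28], [0.06, 2.93], [-2.69, 2.69]. Speed limits (rad/s): [2.22, 2.22, 2.79, 3.14, 3.14, 3.14].

### API

Orientations are given as [roll, pitch, yaw] about the fixed x, y, z axes, in that order (R = Rz(yaw) Ry(pitch) Rx(roll)).
In Python, from cell import env gives the robot as it stands. The module is installed in compiled form; this text tells all that it offers.
- The arm moves only by the tool drive_tool, never from a script. Its argument "rows" is a list that holds one entry, the list of rows, each a list of 7 numbers: the shift along the tool's x, y, z scaled (see below), then the turn, a rotation vector about the tool's x, y, z scaled (see below), then the opening, from 0 (shut) to 1 (fully open). In form: [[[tx, ty, tz, ax, ay, az, jaw], ...]]. A call has 1 to 5 rows; each row shifts and turns the commanded pose from where the row before left it, along the tool's axes as they then stand; what a row does not reach is not made up. The controller multiplies each number of a shift by 250 mm and each number of a turn by 180 degrees. A row lasts 1/8 s, in which the tool goes at most 62.5 mm and 10.7 degrees, less where a joint would pass 70% of its speed; a pose out of reach is approached as far as the arm can. A call with a number of a shift or a turn outside -1 to 1 is refused whole. A call with a gripper value outside its range is refused whole. The fingers move at their own pace and stop on an object; the grip force is fixed at half the most. Time passes only in rows, so rows that do not move let the fingers close. It gives the time, the measured TCP pose, the force, the opening and the grip force at its end, in the units of the state.
- env.state(): the state, without advancing time (a new reading comes with each control period).
- env.read_camera(name): name is "scene" or "top"; returns a dict with "color" (480x640x3 uint8, blue, green, red), "camera_matrix" (3x3 intrinsics, pixels), "pose" (4x4, takes a point from camera to world coordinates). Camera axes: x right, y up, looking along -z (the intrinsics and any distortion apply to the point x, -y, -z); pixel columns grow to the right and rows downward; lengths in mm; the calibration is good to about 2 mm. A picture is of the moment at which its call begins. There is no depth.
- env.job_done(): hands the job in; it is judged then, once.
Trained networks look in a picture, given as the dict that the camera call returned (one of the last four; its "shot" number tells which), for a name from the list of things; names that differ only in an ending like _2 or _b are one class to them, and where a whole thing is asked for, a point or a joint stands for the part that bears it (a point fixed in the world has none). Each returns a list of dicts, best first, with "score" (0 to 1); they miss things now and then, are a little off and sometimes report something else, mostly with a low value. They report only what shows in the picture. A call takes as long as a camera call. They do not tell look-alikes from the thing itself.
- env.search_frame(name, picture): "at" ([x, y, z] in mm, in the coordinates of the camera as it stood for that picture, good to about 4 mm: the middle of the surface that is visible of it).
- env.place_of(name, picture): "at" ([x, y, z] in mm, in the coordinates of the camera as it stood for that picture, good to about 4 mm: a listed point, or the origin of a listed thing).
The state is a dict: "t": time; "joints": joint angles; "qvel": joint speeds; "tau": joint torques, N m; "eef_pos": TCP position; "tcp_rot": TCP orientation; "ft_force": force on the tool from outside, world axes, zero at the start; "moment": the same for the moment, N m; "opening": opening from 0.0 (shut) to 1.0 (fully open); "grip_force": force on a finger pad.
Only numpy, scipy, OpenCV 4.12 (cv2) and the standard library are available. Lean on these libraries where they do the work, as an engineer would, in place of code of your own. Each camera call takes 0.05 s, during which the arm holds its last target. There are 200 camera calls.

## Working session

There is one attempt and no reset: what is moved stays moved. The work goes in short steps, Python scripts to look and compute and a tool call to move; the robot and the scene stay as the last step left them, time stands still between calls to the robot, and variables do not carry over. Pictures are saved under pics/ and viewed, at most 10 in all, crops included, and the job is handed in when it is done.

Besides the shell and the picture viewer there is one more tool, called after "Emit:" in YAML: its name, and indented under it one key for each argument. drive_tool: Moves the arm, as the interface text tells. Its arguments: {"type":"object","properties":{"rows":{"type":"array","items":{"type":"array","items":{"type":"array","items":{"type":"number","minimum":-1,"maximum":1}}}}},"required":["rows"]}

```bash
mkdir -p pics
cat > h.py <<'E'
import numpy as np, cv2
from cell import env
def w(pic,at):
    return (pic["pose"]@np.r_[at,1])[:3]
def proj(pic,p):
    c=np.linalg.inv(pic["pose"])@np.r_[p,1]; c=c[:3]*[1,-1,-1]; u=pic["camera_matrix"]@c; return u[:2]/u[2]
def ray(pic,u,v,z):
    d=np.linalg.inv(pic["camera_matrix"])@[u,v,1]; d=pic["pose"][:3,:3]@(d*[1,-1,-1]); o=pic["pose"][:3,3]
    return o+d*(z-o[2])/d[2]
E
python3 - <<'E'
from h import *
for n in ["top","scene"]:
    p=env.read_camera(n); cv2.imwrite(f"pics/{n}0.png",p["color"]); print(n,p["pose"][:3,3].round(),[k for k in p])
    for k in ["pot","wide_neck","probe_neck","beaker","rack","probe","probe_ring","printed_tube","tape_roll","capped_vial"]:
        for d in env.place_of(k,p)[:3]: q=w(p,d["at"]); print(k,round(d["score"],2),q.round(1),proj(p,q).round())
s=env.state();print(s)
E
```

```text
top [4.430e+02 1.000e+00 1.057e+03] ['color', 'camera_matrix', 'pose', 'shot']
pot 0.59 [771.1 -92.    4.2] [365. 153.]
pot 0.57 [567.8  -4.2   1.6] [332. 237.]
wide_neck 0.68 [ 438.6 -307.3   -1.7] [462. 287.]
wide_neck 0.66 [578.9  42.9 104.9] [311. 227.]
wide_neck 0.22 [ 441.7 -308.4   64.1] [471. 285.]
probe_neck 0.65 [552.1 -50.1 108.1] [354. 237.]
probe_neck 0.22 [497.2 279.9  11.3] [215. 269.]
beaker 0.56 [496.5 280.7  -2.6] [216. 270.]
rack 0.71 [ 439.1 -308.9   -0.6] [463. 286.]
probe 0.83 [ 4.306e+02 -1.789e+02 -4.000e-01] [408. 292.]
probe 0.57 [ 441.7 -310.3   14.8] [465. 285.]
probe_ring 0.71 [ 427.1 -175.4   68. ] [411. 293.]
probe_ring 0.47 [ 437.5 -311.2   66.7] [473. 287.]
printed_tube 0.7 [379.  104.7  -3.5] [289. 317.]
tape_roll 0.64 [399.2 -46.   -2. ] [352. 307.]
capped_vial 0.43 [ 7.733e+02 -9.350e+01  7.000e-01] [366. 153.]
capped_vial 0.23 [481.9 281.9  11.1] [214. 276.]
scene [ 59. 880. 761.] ['color', 'camera_matrix', 'pose', 'shot']
pot 0.92 [573.3   0.    0.8] [327. 275.]
wide_neck 0.58 [579.7  43.4 106.5] [315. 246.]
beaker 0.96 [497.3 286.1   0.9] [287. 
[... 498 characters left out ...]
 [285. 236.]
{'t': 1.1, 'joints': array([-1.35859818e+00,  4.90873417e-01,  1.55891185e+00, -6.70067888e-06,
        1.09166979e+00, -1.05589726e-01]), 'qvel': array([ 1.86124582e-04,  6.42821615e-04,  1.37066498e-03, -1.53894546e-04,
        4.30043319e-05,  6.42936091e-04]), 'tau': array([-8.64250178e-04, -6.12483859e+01, -2.58429140e+01,  6.92315307e-02,
        4.44386294e-02,  5.77494660e-06]), 'eef_pos': array([ 195.32096379, -593.71316108,  233.67337824]), 'tcp_rot': array([3.14145645e+00, 2.04154302e-05, 3.17790957e-01]), 'ft_force': array([-0.37668216, -0.27585561,  0.06077596]), 'moment': array([0.02691818, 0.03741062, 0.00921898]), 'grip_force': 0.0, 'opening': 0.9962136595462229}
```

View pics/top0.png

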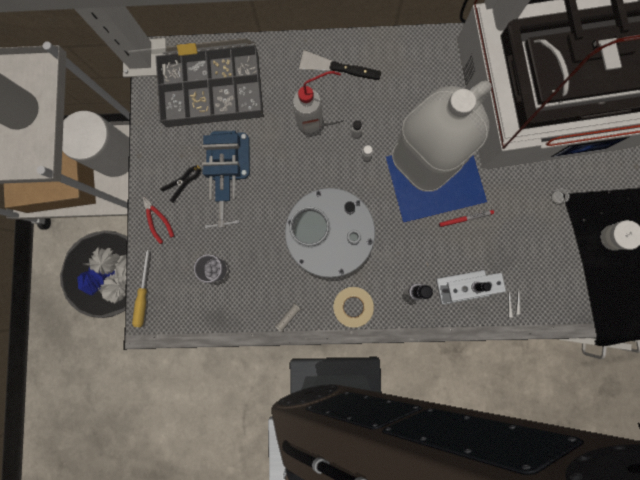

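View pics/scene0.png

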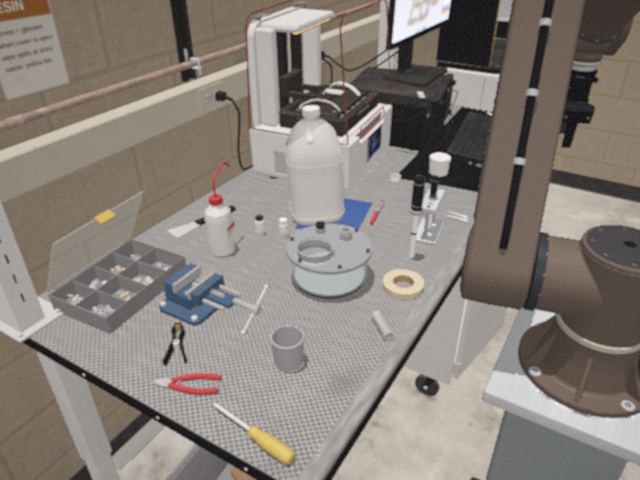

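The overview shows the pot at top px (330,233), the beaker at (211,268), and the rack at (472,287) with a black handle at (482,286). A second black-handled item stands at (423,292), so I'll zoom in on both.

Run:
```python
from h import *
a=cv2.imread("pics/top0.png")[255:325,390:530]; b=cv2.imread("pics/scene0.png")[130:290,370:490]; c=cv2.imread("pics/top0.png")[180:285,280:380]
f=lambda i,h,wd:cv2.resize(i,(wd,h),interpolation=cv2.INTER_CUBIC)
r=np.vstack([f(a,200,400),f(c,400,400)])
cv2.imwrite("pics/crop1.png",np.hstack([r,f(b,600,400)]))
```

```text
(no output)
```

View pics/crop1.png

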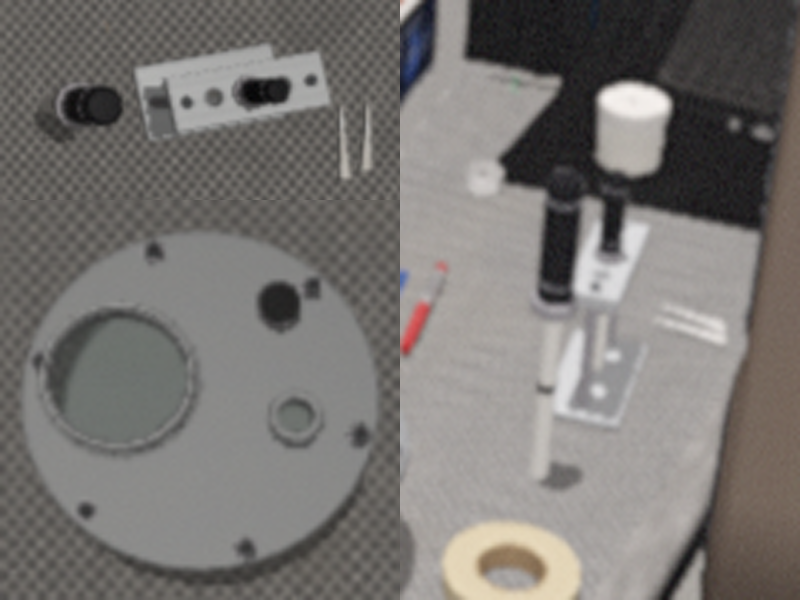

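The probe in the rack is the right one. The taller one standing free at about (431,-178) is the look-alike, so I'll leave it alone. Next I'll travel high over to the beaker.

Emit:
drive_tool:
  rows:
    - [[0.145,-0.139,-0.04,0,0,0,1],[0.145,-0.139,-0.04,0,0,0,1],[0.145,-0.139,-0.04,0,0,0,1],[0.145,-0.139,-0.04,0,0,0,1],[0.145,-0.139,-0.04,0,0,0,1]]

```text
t: 1.72
eef_pos: [313.7, -370.6, 284.1]
tcp_rot: [3.141, -0.0, 0.317]
ft_force: [0.5, -0.0, 0.4]
opening: 0.998
grip_force: 0.0
```

Emit:
drive_tool:
  rows:
    - [[0.145,-0.139,-0.04,0,0,0,1],[0.145,-0.139,-0.04,0,0,0,1],[0.145,-0.139,-0.04,0,0,0,1],[0.145,-0.139,-0.04,0,0,0,1],[0.145,-0.139,-0.04,0,0,0,1]]

```text
t: 2.35
eef_pos: [431.6, -148.8, 334.2]
tcp_rot: [3.141, -0.0, 0.318]
ft_force: [1.5, -0.7, 0.9]
opening: 1.002
grip_force: 0.0
```

Emit:
drive_tool:
  rows:
    - [[0.1,-0.195,0,0,0,0,1],[0.1,-0.195,0,0,0,0,1],[0.1,-0.195,0,0,0,0,1],[0.1,-0.195,0,0,0,0,1],[0.1,-0.195,0,0,0,0,1]]

```text
t: 2.98
eef_pos: [473.6, 122.1, 333.9]
tcp_rot: [3.141, -0.001, 0.318]
ft_force: [0.8, -1.0, 0.2]
opening: 0.997
grip_force: 0.0
```

Emit:
drive_tool:
  rows:
    - [[0.1,-0.195,0,0,0,0,1],[0.1,-0.195,0,0,0,0,1],[0.1,-0.195,0,0,0,0,1],[0,0,0,0,0,-0.05,1],[0,0,0,0,0,-0.05,1]]

```text
t: 3.6
eef_pos: [499.0, 283.4, 333.3]
tcp_rot: [-3.142, 0.001, 0.639]
ft_force: [0.4, -0.5, 0.5]
opening: 1.0
grip_force: 0.0
```

```bash
python3 -c "
from h import *
s=env.state();print(s['t'],s['joints'].round(4).tolist(),s['eef_pos'].round(1),s['tcp_rot'].round(4))"
```

```text
3.6 [0.4015, 0.3323, 1.5454, -0.0001, 1.2644, 1.3339] [499.  283.4 333.3] [-3.1416e+00  6.0000e-04  6.3850e-01]
```

Emit:
drive_tool:
  rows:
    - [[0,0,0,0,0,-0.05,1],[0,0,0,0,0,-0.05,1],[0,0,0,0,0,-0.05,1],[0,0,0,0,0,-0.05,1],[0,0,0,0,0,-0.05,1]]

```text
t: 4.22
eef_pos: [499.1, 282.6, 333.6]
tcp_rot: [3.142, 0.0, 1.423]
ft_force: [-0.2, 0.0, -0.1]
opening: 1.001
grip_force: 0.0
```

Emit:
drive_tool:
  rows:
    - [[0,0,0,0,0,-0.047,1],[0,0,0,0,-0.05,0,1],[0,0,0,0,-0.05,0,1],[0,0,0,0,-0.05,0,1]]

```text
t: 4.72
eef_pos: [499.3, 282.7, 334.2]
tcp_rot: [3.14, 0.476, 1.564]
ft_force: [-0.4, -0.4, -0.8]
opening: 0.997
grip_force: 0.0
```

Run:
```python
from h import *
from scipy.optimize import least_squares
s=env.state();print(s['t'],s['joints'].round(4).tolist(),s['eef_pos'].round(1),s['tcp_rot'].round(4).tolist())
p=env.read_camera("top");q=env.read_camera("scene")
for x in (p,q):
    for d in env.place_of("beaker",x)[:2]: print(d["score"],w(x,d["at"]).round(1))
```

```text
4.725 [0.57, 0.4533, 1.4244, -0.3954, 1.539, 0.6446] [499.3 282.7 334.2] [3.1398, 0.476, 1.564]
0.71 [498.7 280.9  -5.8]
0.38 [568.3   0.    5.5]
0.65 [496.  286.7   2.9]
```

```bash
cat > kin.py <<'E'
import numpy as np
from scipy.optimize import least_squares
from scipy.spatial.transform import Rotation as R
D=[([-1.35859818,.490873417,1.55891185,0,1.09166979,-.105589726],[195.321,-593.713,233.673],[3.14145645,0,.31779]),
([0.4015,0.3323,1.5454,-0.0001,1.2644,1.3339],[499.,283.4,333.3],[-3.1416,.0006,.6385]),
([0.57,0.4533,1.4244,-0.3954,1.539,0.6446],[499.3,282.7,334.2],[3.1398,0.476,1.564])]
def fk(q,k):
    a1,lat,d1,a2,e,a3,d6=k
    r=R.from_euler('z',q[0]); p=r.apply([a1,lat,d1])
    r=r*R.from_euler('y',q[1]); p=p+r.apply([0,0,a2])
    r=r*R.from_euler('y',q[2]); p=p+r.apply([e,0,a3])
    r=r*R.from_euler('z',q[3])*R.from_euler('y',q[4])*R.from_euler('z',q[5]+np.pi/2); p=p+r.apply([0,0,d6])
    return p,r
k0=np.array([0,66,450,450,0,450,250.])
def fit():
    return least_squares(lambda k:np.r_[np.concatenate([fk(q,k)[0]-p for q,p,_ in D]),(k-k0)*.003*np.array([5,1,1,1,5,1,1])],k0).x
LO=np.array([-3.1,-.84,.05,-1.13,.06,-2.69]);HI=np.array([3.1,2.19,2.79,4.28,2.93,2.69])
def ik(p,r,k,q0):
    f=lambda q:np.r_[(fk(q,k)[0]-p)/100,(fk(q,k)[1]*r.inv()).as_rotvec()]
    return least_squares(f,np.clip(q0,LO+1e-3,HI-1e-3),bounds=(LO,HI))
def tool(az,tilt,roll):
    # tool z dir: tilt from down toward azimuth az; closing axis y horizontal, then roll about tool z
    zt=np.array([np.sin(tilt)*np.cos(az),np.sin(tilt)*np.sin(az),-np.cos(tilt)])
    y=np.array([np.sin(az),-np.cos(az),0])*1.; x=np.cross(y,zt)
    return R.from_matrix(np.c_[x,y,zt])*R.from_euler('z',roll)
E
python3 - <<'E'
from kin import *
k=fit();print(k.round(1))
for q,p,e in D:
    pp,r=fk(q,k);print((pp-p).round(1),(r*R.from_euler('xyz',e).inv()).magnitude().round(4))
d=np.deg2rad
for az in (-120,-90,-60,-30,30,60,90,120):
  for tilt in (50,60,70,80,90):
    out=[]
    for P in ([497,283,40],[579,43,230]):
      for fl in (0,180):
        q=np.array(D[2][0]); q[3]=.8*np.sign(az) if abs(az)>20 else 0
        best=None
        for g in (-.8,.8,1.6,2.5):
            q[3]=g
            for g6 in (-1.5,0,1.5):
              q[5]=g6
              s=ik(np.array(P),tool(d(az),d(tilt),d(fl)),k,q)
              if s.cost<1e-6: best=s.x
        out.append('-' if best is None else ' '.join(f'{v:.1f}' for v in best[3:]))
    print(az,tilt,out)
E
```

```text
[  0.   65.9 196.5 585.   41.4 411.1 252.6]Traceback (most recent call last):
  File "<stdin>", line 4, in <module>
AttributeError: 'float' object has no attribute 'round'
```

```bash
cat > plan.py <<'E'
from kin import *
k=fit()
for q,p,e in D:
    pp,r=fk(q,k);print((pp-p).round(1),round(float((r*R.from_euler('xyz',e).inv()).magnitude()),4))
d=np.deg2rad
def best(P,r):
    for g in (-.8,.8,1.6,2.5):
        for g6 in (-1.5,0,1.5):
            q=np.array(D[2][0]);q[3]=g;q[5]=g6
            s=ik(np.array(P),r,k,q)
            if s.cost<1e-6: return ' '.join(f'{v:.1f}' for v in s.x[3:])
    return '-'
if __name__=="__main__":
  for az in (-120,-90,-60,-30,60,90,120):
    for tilt in (55,65,75,90):
      print(az,tilt,[best(P,tool(d(az),d(tilt),d(fl))) for P in ([497,283,40],[579,43,230]) for fl in (0,180)])
E
time python3 plan.py
```

```text
[-0. -0. -0.] 0.0
[ 0. -0. -0.] 0.0001
[-0.1  0.   0.1] 0.0001
-120 55 ['-0.4 1.7 -1.9', '-0.4 1.7 1.2', '-0.7 1.7 -2.2', '-0.7 1.7 0.9']
-120 65 ['-0.4 1.8 -1.9', '-0.4 1.8 1.2', '-0.7 1.8 -2.2', '-0.7 1.8 0.9']
-120 75 ['-0.5 2.0 -1.9', '-0.5 2.0 1.2', '-0.8 2.0 -2.2', '-0.8 2.0 0.9']
-120 90 ['-0.6 2.2 -1.9', '-0.6 2.2 1.2', '-1.0 2.1 -2.2', '-1.0 2.1 0.9']
-90 55 ['-0.7 1.4 -2.1', '-0.7 1.4 1.1', '-0.9 1.4 -2.4', '-0.9 1.4 0.7']
-90 65 ['-0.8 1.6 -2.0', '-0.8 1.6 1.1', '-1.0 1.5 -2.3', '-1.0 1.5 0.8']
-90 75 ['-0.8 1.7 -2.0', '-0.8 1.7 1.1', '-', '-']
-90 90 ['-0.9 1.9 -2.0', '-0.9 1.9 1.1', '-', '-']
-60 55 ['-1.1 1.1 -2.1', '-1.1 1.1 1.1', '-', '-']
-60 65 ['-', '-', '-', '-']
-60 75 ['-', '-', '-', '-']
-60 90 ['-', '-', '-', '-']
-30 55 ['-', '-', '-', '-']
-30 65 ['-', '-', '4.1 0.8 -2.0', '4.1 0.8 1.1']
-30 75 ['-', '-', '4.0 1.1 -1.8', '4.0 1.1 1.3']
-30 90 ['-', '-', '3.9 1.5 -1.7', '3.9 1.5 1.5']
60 55 ['2.2 0.9 -1.5', '2.2 0.9 1.6', '1.2 1.0 -0.8', '1.2 1.0 2.4']
60 65 ['2.2 1.2 -1.7', '2.2 1.2 1.5', '1.4 1.2 -0.9', '1.4 1.2 2.2']
60 75 ['2.1 1.4 -1.7', '2.1 1.4 1.4', '1.5 1.3 -1.1', '1.5 1.3 2.1']
60 90 ['2.1 1.7 -1.9', '2.1 1.7 1.3', '1.6 1.6 -1.2', '1.6 1.6 1.9']
90 55 ['1.4 1.0 -1.2', '1.4 1.0 1.9', '0.9 1.4 -0.8', '0.9 1.4 2.3']
90 65 ['1.5 1.1 -1.4', '1.5 1.1 1.8', '1.0 1.5 -0.9', '1.0 1.5 2.3']
90 75 ['1.5 1.3 -1.5', '1.5 1.3 1.7', '1.1 1.6 -1.0', '1.1 1.6 2.2']
90 90 ['1.5 1.6 -1.6', '1.5 1.6 1.6', '1.2 1.8 -1.0', '1.2 1.8 2.1']
120 55 ['0.9 1.2 -1.1', '0.9 1.2 2.0', '0.6 1.7 -1.0', '0.6 1.7 2.2']
120 65 ['1.0 1.4 -1.2', '1.0 1.4 2.0', '0.7 1.9 -1.0', '0.7 1.9 2.2']
120 75 ['1.0 1.5 -1.2', '1.0 1.5 1.9', '0.8 2.0 -1.0', '0.8 2.0 2.1']
120 90 ['1.1 1.7 -1.3', '1.1 1.7 1.9', '0.9 2.1 -1.0', '0.9 2.1 2.1']
real	0m52.412s
user	0m52.648s
sys	0m0.173s
```

```bash
cat > mv.py <<'E'
from h import *
from kin import *
def cur():
    s=env.state(); return s['eef_pos'],R.from_euler('xyz',s['tcp_rot']),s
def rel(p1,r1,p0=None,r0=None):
    "turn first (numbers /180deg), then shift along axes of target frame (/250)"
    if p0 is None: p0,r0,_=cur()
    rv=(r0.inv()*r1).as_rotvec()/np.pi; sh=r1.inv().apply(np.array(p1)-p0)/250
    print("turn",rv.round(4),"rows>=",round(np.linalg.norm(rv)/.058,1)," shift",sh.round(4),"rows>=",round(np.linalg.norm(sh)/.25,1))
E
python3 - <<'E'
from mv import *
d=np.deg2rad;k=fit()
G=np.array([497,283.5,38]);r=tool(d(-110),d(70),np.pi);z=r.apply([0,0,1])
A=G-110*z
rel(A,r); rel(G,r,A,r); print(A,r.as_euler('xyz'))
q=np.array(cur()[2]['joints'])
for P in (cur()[0],A,G,G+[0,0,200],[579,90,250]):
    s=ik(P,r,k,q);q=s.x;print(s.cost,q.round(2))
for ro in range(0,181,30):
    for sg in (1,-1):
        s=ik(P,r*R.from_euler('z',sg*d(ro)),k,q);print(ro*sg,round(s.cost,5),s.x[3:].round(2))
print(r.apply([0,1,0]),r.apply([1,0,0]))
E
```

```text
turn [ 0.0838 -0.2372  0.0746] rows>= 4.5  shift [ 1.1087 -0.0084 -0.0348] rows>= 4.4
turn [0. 0. 0.] rows>= 0.0  shift [-0.   -0.    0.44] rows>= 1.8
[532.35331853 380.63244437  75.62221577] [-3.14159265  1.22173048  1.22173048]
2.1546207793144798e-21 [ 0.63  0.76  1.21 -0.7   2.2   0.89]
3.5834225650447873e-22 [ 0.7   1.17  0.99 -0.57  2.08  1.08]
2.316128994524633e-22 [ 0.63  1.11  1.31 -0.57  1.84  1.18]
3.504708244192147e-27 [ 0.63  0.86  1.28 -0.63  2.07  1.01]
5.755252639405758e-23 [ 0.35  0.79  1.4  -0.85  1.87  0.86]
0 0.0 [-0.85  1.87  0.86]
0 0.0 [-0.85  1.87  0.86]
30 0.0 [-0.85  1.87  1.38]
-30 0.0 [-0.85  1.87  0.34]
60 0.0 [-0.85  1.87  1.91]
-60 0.0 [-0.85  1.87 -0.19]
90 0.0 [-0.85  1.87  2.43]
-90 0.0 [-0.85  1.87 -0.71]
120 0.03277 [-0.83  1.89  2.69]
-120 0.0 [-0.85  1.87 -1.23]
150 0.29302 [-0.8   1.9   2.69]
-150 0.0 [-0.85  1.87 -1.76]
180 4.9348 [-0.85  1.87  0.86]
-180 4.9348 [-0.85  1.87  0.86]
[ 9.39692621e-01 -3.42020143e-01 -2.77555756e-16] [ 0.11697778  0.3213938  -0.93969262]
```

Emit:
drive_tool:
  rows:
    - [[0,0,0,0.0168,-0.0474,0.0149,1],[0,0,0,0.0168,-0.0474,0.0149,1],[0,0,0,0.0168,-0.0474,0.0149,1],[0,0,0,0.0168,-0.0474,0.0149,1],[0,0,0,0.0168,-0.0474,0.0149,1]]

```text
t: 5.55
eef_pos: [499.4, 281.9, 334.1]
tcp_rot: [3.141, 1.224, 1.216]
ft_force: [0.8, -0.6, 0.6]
opening: 1.001
grip_force: 0.0
```

Emit:
drive_tool:
  rows:
    - [[0.2,-0.002,-0.007,0,0,0,1],[0.2,-0.002,-0.007,0,0,0,1],[0.2,-0.002,-0.007,0,0,0,1],[0.2,-0.002,-0.007,0,0,0,1],[0.2,-0.002,-0.007,0,0,0,1]]

```text
t: 6.18
eef_pos: [529.9, 370.7, 100.6]
tcp_rot: [-3.139, 1.219, 1.221]
ft_force: [0.3, -0.2, 0.3]
opening: 1.001
grip_force: 0.0
```

Run:
```python
from mv import *
d=np.deg2rad
G=np.array([497,283.5,38]);r=tool(d(-110),d(70),np.pi);z=r.apply([0,0,1])
rel(G-110*z,r);rel(G,r);print(cur()[2]['t'])
```

```text
turn [-0.0012 -0.0008 -0.0001] rows>= 0.0  shift [ 0.1078 -0.0044 -0.0041] rows>= 0.4
turn [-0.0012 -0.0008 -0.0001] rows>= 0.0  shift [ 0.1078 -0.0044  0.4359] rows>= 1.8
6.175
```

Emit:
drive_tool:
  rows:
    - [[0.108,-0.0044,0,0,0,0,1],[0,0,0.109,0,0,0,1],[0,0,0.109,0,0,0,1],[0,0,0.109,0,0,0,1],[0,0,0.109,0,0,0,1]]

```text
t: 6.8
eef_pos: [496.2, 282.3, 39.2]
tcp_rot: [-3.14, 1.219, 1.219]
ft_force: [-0.3, 0.7, -0.3]
opening: 1.0
grip_force: 0.0
```

Run:
```python
from mv import *
p=env.read_camera("scene");print(cur()[0],cur()[2]['ft_force'])
cv2.imwrite("pics/g.png",cv2.resize(p["color"][230:430,180:420],None,fx=2.5,fy=2.5,interpolation=cv2.INTER_CUBIC))
```

```text
[495.15536896 279.84344143  38.30091123] [ 0.80242834 -0.34857678 -1.55864655]
```

View pics/g.png

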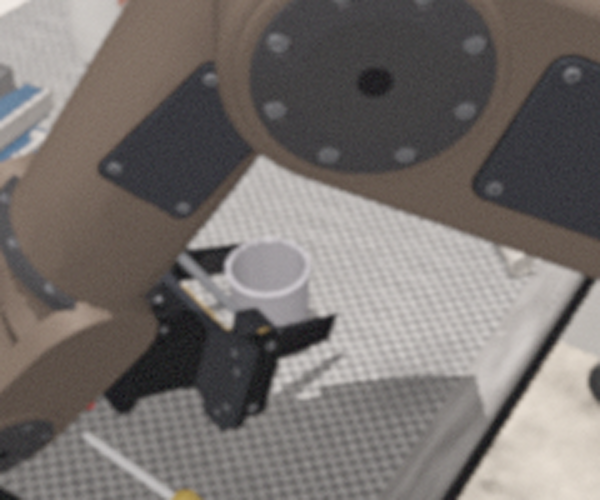

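The fingers straddle the beaker: it sits at crop (268,280) between the two black pads, clear of both. Closing now.

Emit:
drive_tool:
  rows:
    - [[0,0,-0.015,0,0,0,1],[0,0,0,0,0,0,0],[0,0,0,0,0,0,0],[0,0,0,0,0,0,0],[0,0,0,0,0,0,0]]

```text
t: 7.48
eef_pos: [497.4, 287.3, 40.3]
tcp_rot: [3.139, 1.223, 1.218]
ft_force: [1.2, -0.2, 1.7]
opening: 0.641
grip_force: 30.1
```

Emit:
drive_tool:
  rows:
    - [[0,0,0,0,0,0,0],[0,0,0,0,0,0,0],[-0.05,0,0,0,0,0,0],[-0.05,0,0,0,0,0,0]]

```text
t: 7.98
eef_pos: [494.1, 278.9, 64.5]
tcp_rot: [3.14, 1.223, 1.219]
ft_force: [-0.8, 0.6, -2.2]
opening: 0.637
grip_force: 30.0
```

```bash
cat > pour.py <<'E'
from mv import *
d=np.deg2rad;k=fit();r=tool(d(-110),d(70),np.pi); ub=r.inv().apply([0,0,1.]); N=np.array([579,43.3,0])
def geo(rho):
    rr=r*R.from_euler('z',-d(rho)); u=rr.apply(ub); dn=np.array([0,0,-1.]); n=dn-dn@u*u; n/=max(np.linalg.norm(n),1e-9)
    lip=27*u+32.5*n; h=u*[1,1,0]; h/=max(np.linalg.norm(h),1e-9)
    return rr,u,lip,h
E
python3 - <<'E'
from pour import *
q=cur()[2]['joints']
for rho in (60,75,90,100,110,120,135,150):
    rr,u,lip,h=geo(rho); T=N-8*h+[0,0,132]-lip
    body=[(T+rr.apply([x,y,z]))[2] for x in(-38,38) for y in(-90,90) for z in(-59,-150)]
    fing=[(T+rr.apply([x,y,z]))[2] for x in(-13,13) for y in(-45,45) for z in(-59,19)]
    s=ik(T,rr,k,q);q=s.x
    print(rho,"tilt",np.degrees(np.arccos(u[2])).round(),"h",h.round(2)[:2],"T",T.round(),"minbody",min(body).round(),"fing",min(fing).round(),q.round(2),s.cost<1e-8)
rr,u,lip,h=geo(0); rel([579,80,260],r)
p0,r0,_=cur(); print(p0)
E
```

```text
60 tilt 56.0 h [ 0.99 -0.15] T [531.  51. 144.] minbody 73.0 fing 95.0 [ 0.32  0.86  1.61 -0.83  1.67  0.01] True
75 tilt 70.0 h [ 1.   -0.09] T [535.  47. 153.] minbody 82.0 fing 103.0 [ 0.32  0.85  1.6  -0.84  1.68 -0.27] True
90 tilt 83.0 h [ 1.   -0.02] T [540.  44. 161.] minbody 97.0 fing 112.0 [ 0.31  0.84  1.59 -0.85  1.69 -0.55] True
100 tilt 92.0 h [1.   0.04] T [545.  42. 165.] minbody 96.0 fing 115.0 [ 0.3   0.84  1.58 -0.85  1.69 -0.73] True
110 tilt 101.0 h [0.99 0.11] T [551.  40. 169.] minbody 97.0 fing 119.0 [ 0.3   0.84  1.56 -0.86  1.7  -0.92] True
120 tilt 109.0 h [0.98 0.18] T [556.  39. 172.] minbody 101.0 fing 122.0 [ 0.29  0.84  1.55 -0.86  1.71 -1.11] True
135 tilt 120.0 h [0.94 0.33] T [565.  38. 174.] minbody 109.0 fing 129.0 [ 0.29  0.85  1.53 -0.87  1.71 -1.38] True
150 tilt 130.0 h [0.85 0.53] T [573.  39. 174.] minbody 121.0 fing 136.0 [ 0.29  0.85  1.51 -0.87  1.72 -1.66] True
turn [-0.0004  0.0005 -0.0003] rows>= 0.0  shift [-0.9509  0.5911  0.3258] rows>= 4.7
[494.11708502 278.86940584  64.47150374]
```

Run:
```python
from pour import *
def T(rho):
    rr,u,lip,h=geo(rho); t=N-14*h-lip; t[2]=178; return t,rr
p0,r0,_=cur()
up=p0+[0,0,150]; rel(up,r); t,_=T(45); rel(t,r,up,r); print("start",t)
pr=[45];pr+= [55,65,72,79,86,92,98,104,110,116,122,128,134,140,146]
p,a=t,T(45)[1]
for x in pr[1:]:
    t,b=T(x); sh=a.inv().apply(t-p)/250; print(x,t.round(),sh.round(4).tolist(),((a.inv()*b).as_rotvec()/np.pi).round(4).tolist()); p,a=t,b
```

```text
turn [-0.0004  0.0005 -0.0003] rows>= 0.0  shift [-0.5638 -0.     -0.2052] rows>= 2.4
turn [0. 0. 0.] rows>= 0.0  shift [-0.1368  0.4187  0.8025] rows>= 3.7
start [524.00138728  54.92672459 178.        ]
55 [524.  53. 178.] [-0.005, 0.0015, 0.0068] [0.0, -0.0, -0.0556]
65 [526.  50. 178.] [-0.0088, 0.0033, 0.0063] [0.0, 0.0, -0.0556]
72 [528.  49. 178.] [-0.0087, 0.0025, 0.0039] [0.0, -0.0, -0.0389]
79 [530.  47. 178.] [-0.0107, 0.0022, 0.0034] [0.0, 0.0, -0.0389]
86 [533.  45. 178.] [-0.0125, 0.0014, 0.0028] [-0.0, -0.0, -0.0389]
92 [535.  44. 178.] [-0.012, 0.0002, 0.0019] [-0.0, 0.0, -0.0333]
98 [538.  42. 178.] [-0.0129, -0.0009, 0.0013] [0.0, 0.0, -0.0333]
104 [541.  41. 178.] [-0.0135, -0.0022, 0.0007] [-0.0, 0.0, -0.0333]
110 [545.  40. 178.] [-0.0138, -0.0035, 0.0001] [0.0, -0.0, -0.0333]
116 [548.  39. 178.] [-0.0137, -0.0048, -0.0006] [-0.0, 0.0, -0.0333]
122 [552.  38. 178.] [-0.0134, -0.006, -0.0013] [0.0, 0.0, -0.0333]
128 [555.  37. 178.] [-0.0127, -0.007, -0.002] [0.0, -0.0, -0.0333]
134 [559.  36. 178.] [-0.0117, -0.0079, -0.0027] [-0.0, 0.0, -0.0333]
140 [562.  36. 178.] [-0.0104, -0.0084, -0.0034] [0.0, -0.0, -0.0333]
146 [566.  36. 178.] [-0.009, -0.0085, -0.004] [-0.0, -0.0, -0.0333]
```

Emit:
drive_tool:
  rows:
    - [[-0.188,0,-0.0684,0,0,0,0],[-0.188,0,-0.0684,0,0,0,0],[-0.188,0,-0.0684,0,0,0,0]]

```text
t: 8.35
eef_pos: [494.0, 279.0, 216.2]
tcp_rot: [3.139, 1.223, 1.218]
ft_force: [0.0, 0.5, -2.3]
opening: 0.635
grip_force: 30.0
```

Emit:
drive_tool:
  rows:
    - [[-0.0274,0.0837,0.1605,0,0,0,0],[-0.0274,0.0837,0.1605,0,0,0,0],[-0.0274,0.0837,0.1605,0,0,0,0],[-0.0274,0.0837,0.1605,0,0,0,0],[-0.0274,0.0837,0.1605,0,0,0,0]]

```text
t: 8.98
eef_pos: [523.6, 53.7, 178.4]
tcp_rot: [3.138, 1.223, 1.217]
ft_force: [0.0, -0.0, -1.7]
opening: 0.634
grip_force: 30.0
```

Emit:
drive_tool:
  rows:
    - [[0,0,0,0,0,-0.05,0],[0,0,0,0,0,-0.05,0],[0,0,0,0,0,-0.05,0],[0,0,0,0,0,-0.05,0],[0,0,0,0,0,-0.05,0]]

```text
t: 9.6
eef_pos: [523.5, 55.1, 178.6]
tcp_rot: [-2.043, 0.724, 2.465]
ft_force: [0.5, -0.1, -2.1]
opening: 0.638
grip_force: 30.0
```

Emit:
drive_tool:
  rows:
    - [[-0.005,0.0015,0.0068,0,0,-0.0556,0],[0,0,0,0,0,0,0]]

```text
t: 9.85
eef_pos: [524.1, 53.0, 178.5]
tcp_rot: [-1.988, 0.572, 2.556]
ft_force: [-0.5, -0.5, -1.9]
opening: 0.638
grip_force: 30.0
```

Run:
```python
from mv import *
p=env.read_camera("scene");print(cur()[0],cur()[2]['ft_force'],cur()[2]['joints'].round(2))
t=env.read_camera("top")
f=lambda i:cv2.resize(i,(400,400),interpolation=cv2.INTER_CUBIC)
cv2.imwrite("pics/p1.png",np.hstack([f(p["color"][190:310,260:380]),f(t["color"][160:280,260:380])]))
```

```text
[524.10839527  53.11895019 178.38852576] [ 0.30917684 -0.23659788 -1.29334138] [ 0.33  0.81  1.61 -0.83  1.7   0.07]
```

View pics/p1.png

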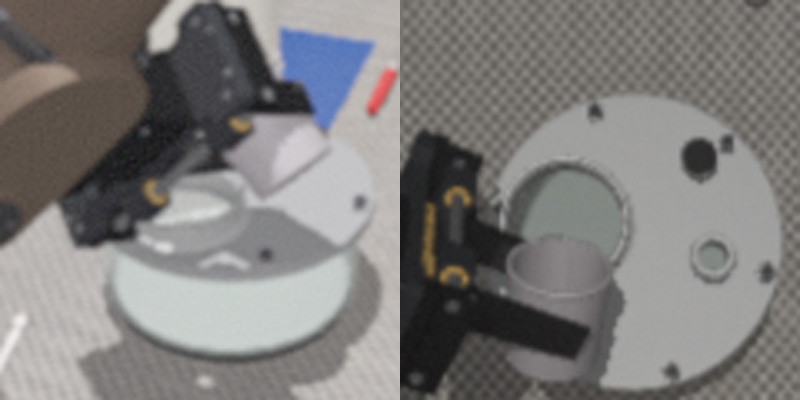

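In the top half the beaker mouth is at about (560,265), with its lip just inside the near half of the wide neck centred at (568,212). I'll keep tilting.

Emit:
drive_tool:
  rows:
    - [[-0.0088,0.0033,0.0063,0,0,-0.0556,0],[-0.0087,0.0025,0.0039,0,0,-0.0389,0],[-0.0107,0.0022,0.0034,0,0,-0.0389,0],[0,0,0,0,0,0,0],[-0.0125,0.0014,0.0028,0,0,-0.0389,0]]

```text
t: 10.58
eef_pos: [532.4, 45.8, 177.9]
tcp_rot: [-1.919, 0.069, 2.767]
ft_force: [0.2, 1.0, -3.3]
opening: 0.638
grip_force: 30.0
```

Emit:
drive_tool:
  rows:
    - [[0,0,0,0,0,0,0],[-0.012,0.0002,0.0019,0,0,-0.0333,0],[0,0,0,0,0,0,0],[-0.0129,-0.0009,0.0013,0,0,-0.0333,0],[0,0,0,0,0,0,0]]

```text
t: 11.2
eef_pos: [538.0, 42.7, 177.8]
tcp_rot: [-1.921, -0.126, 2.837]
ft_force: [0.1, -0.3, -1.9]
opening: 0.637
grip_force: 30.0
```

Emit:
drive_tool:
  rows:
    - [[-0.0135,-0.0022,0.0007,0,0,-0.0333,0],[0,0,0,0,0,0,0],[-0.0138,-0.0035,0.0001,0,0,-0.0333,0],[0,0,0,0,0,0,0],[-0.0137,-0.0048,-0.0006,0,0,-0.0333,0]]

```text
t: 11.82
eef_pos: [547.7, 39.2, 177.9]
tcp_rot: [-1.953, -0.421, 2.954]
ft_force: [0.1, -1.1, -1.1]
opening: 0.642
grip_force: 30.0
```

Emit:
drive_tool:
  rows:
    - [[-0.0134,-0.006,-0.0013,0,0,-0.0333,0],[0,0,0,0,0,0,0],[-0.0127,-0.007,-0.002,0,0,-0.0333,0],[-0.0117,-0.0079,-0.0027,0,0,-0.0333,0],[0,0,0,0,0,0,0]]

```text
t: 12.45
eef_pos: [558.6, 36.9, 177.8]
tcp_rot: [-2.035, -0.706, 3.105]
ft_force: [-0.2, 0.8, -1.2]
opening: 0.639
grip_force: 30.0
```

Run:
```python
from mv import *
p=env.read_camera("scene");print(cur()[0],cur()[2]['ft_force'],cur()[2]['joints'].round(2))
t=env.read_camera("top")
f=lambda i:cv2.resize(i,(400,400),interpolation=cv2.INTER_CUBIC)
cv2.imwrite("pics/p2.png",np.hstack([f(p["color"][190:310,260:380]),f(t["color"][160:280,260:380])]))
```

```text
[558.48900288  36.84690699 177.82832982] [-0.29128507 -0.4905418  -0.89430363] [ 0.29  0.83  1.54 -0.87  1.71 -1.36]
```

View pics/p2.png

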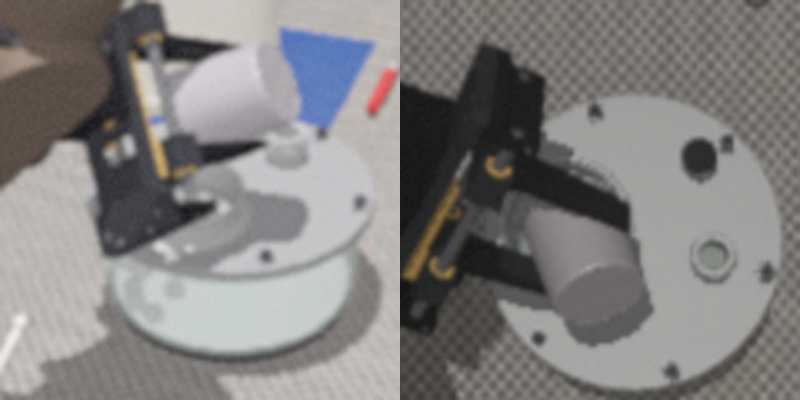

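Balls show inside the glass at (150,290), and the wrist weight is down to about that of the empty beaker. I'll tip a little further and count them.

Emit:
drive_tool:
  rows:
    - [[-0.0104,-0.0084,-0.0034,0,0,-0.0333,0],[-0.009,-0.0085,-0.004,0,0,-0.0333,0],[0,0,0,0,0,0,0],[0,0,0,0,0,0,0],[0,0,0,0,0,0,0]]

```text
t: 13.18
eef_pos: [565.3, 36.5, 177.9]
tcp_rot: [-2.143, -0.891, -3.027]
ft_force: [0.0, 0.4, -0.8]
opening: 0.635
grip_force: 30.0
```

Run:
```python
from mv import *
F=[]
for n in ["scene","top","scene","top"]:
    p=env.read_camera(n);F.append(env.state()['ft_force'][2])
    for d in env.search_frame("ball_0",p): print(n,round(d["score"],2),w(p,d["at"]).round())
print(np.mean(F),F)
```

```text
top 0.25 [562. -20.  85.]
-1.0430754008218421 [np.float64(-1.302543533988645), np.float64(-0.6218043369999195), np.float64(-0.9620950384643595), np.float64(-1.2858586938344445)]
```

Run:
```python
from mv import *
d=np.deg2rad;r=tool(d(-110),d(70),np.pi)
p0,r0,_=cur(); U=p0+[0,0,60]; rel(U,r0); rel(U,r,U,r0)
B=np.array([494,283,216]);rel(B,r,U,r); rel([497,284.5,60],r,B,r)
```

```text
turn [0. 0. 0.] rows>= 0.0  shift [ 0.1869 -0.1265 -0.0817] rows>= 1.0
turn [-8.000e-04 -2.000e-04  8.105e-01] rows>= 14.0  shift [0. 0. 0.] rows>= 0.0
turn [0. 0. 0.] rows>= 0.0  shift [ 0.3657 -0.6058 -0.7492] rows>= 4.1
turn [0. 0. 0.] rows>= 0.0  shift [0.5897 0.0092 0.2043] rows>= 2.5
```

Emit:
drive_tool:
  rows:
    - [[0.0935,-0.0632,-0.0409,0,0,0,0],[0.0935,-0.0632,-0.0409,0,0,0,0],[0,0,0,0,0,0.054,0],[0,0,0,0,0,0.054,0],[0,0,0,0,0,0.054,0]]

```text
t: 14.2
eef_pos: [565.3, 36.4, 238.0]
tcp_rot: [-1.955, -0.432, 2.959]
ft_force: [-0.1, -1.0, -1.1]
opening: 0.637
grip_force: 30.0
```

Emit:
drive_tool:
  rows:
    - [[0,0,0,0,0,0.054,0],[0,0,0,0,0,0.054,0],[0,0,0,0,0,0.054,0],[0,0,0,0,0,0.054,0],[0,0,0,0,0,0.054,0]]

```text
t: 14.82
eef_pos: [565.4, 36.5, 237.9]
tcp_rot: [-1.944, 0.363, 2.654]
ft_force: [-0.4, 0.6, -0.4]
opening: 0.637
grip_force: 30.0
```

Emit:
drive_tool:
  rows:
    - [[0,0,0,0,0,0.054,0],[0,0,0,0,0,0.054,0],[0,0,0,0,0,0.054,0],[0,0,0,0,0,0.054,0],[0,0,0,0,0,0.054,0]]

```text
t: 15.45
eef_pos: [565.3, 36.5, 237.8]
tcp_rot: [-2.403, 1.093, 2.018]
ft_force: [0.7, -0.0, -1.0]
opening: 0.636
grip_force: 30.0
```

Emit:
drive_tool:
  rows:
    - [[0,0,0,0,0,0.054,0],[0,0,0,0,0,0.054,0],[0,0,0,0,0,0,0]]

```text
t: 15.82
eef_pos: [565.4, 36.4, 237.9]
tcp_rot: [-3.133, 1.223, 1.23]
ft_force: [0.5, 0.5, -1.4]
opening: 0.638
grip_force: 30.0
```

Run:
```python
from mv import *
p=env.read_camera("scene");print(cur()[0],cur()[2]['ft_force'],cur()[2]['joints'].round(2))
t=env.read_camera("top")
f=lambda i:cv2.resize(i,(400,400),interpolation=cv2.INTER_CUBIC)
cv2.imwrite("pics/p3.png",np.hstack([f(p["color"][190:310,260:380]),f(t["color"][170:270,270:370])]))
d=np.deg2rad;r=tool(d(-110),d(70),np.pi)
B=np.array([494,283,216]);rel(B,r); rel([497,284.5,60],r,B,r)
```

```text
[565.37877475  36.45528017 237.86297949] [ 0.09720877  0.0184124  -1.28713383] [ 0.29  0.76  1.5  -0.88  1.78  0.88]
turn [-0.0003  0.0005  0.0018] rows>= 0.0  shift [ 0.3658 -0.6056 -0.7491] rows>= 4.1
turn [0. 0. 0.] rows>= 0.0  shift [0.5897 0.0092 0.2043] rows>= 2.5
```

View pics/p3.png

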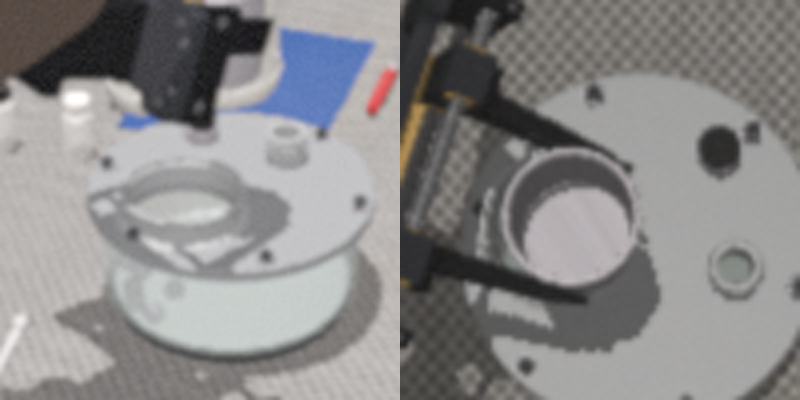

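The beaker is visibly empty (bottom bare at top-crop (575,235)), and there are no balls on the lid. Taking it back now.

Emit:
drive_tool:
  rows:
    - [[0.0732,-0.1211,-0.1498,0,0,0,0],[0.0732,-0.1211,-0.1498,0,0,0,0],[0.0732,-0.1211,-0.1498,0,0,0,0],[0.0732,-0.1211,-0.1498,0,0,0,0],[0.0732,-0.1211,-0.1498,0,0,0,0]]

```text
t: 16.55
eef_pos: [493.5, 284.5, 215.8]
tcp_rot: [-3.127, 1.223, 1.237]
ft_force: [0.5, -0.4, -0.4]
opening: 0.635
grip_force: 30.0
```

Emit:
drive_tool:
  rows:
    - [[0.1966,0.0031,0.0681,0,0,0,0],[0.1966,0.0031,0.0681,0,0,0,0],[0.1966,0.0031,0.0681,0,0,0,0],[0,0,0,0,0,0,0],[0,0,0,0,0,0,0]]

```text
t: 17.18
eef_pos: [497.2, 284.6, 61.6]
tcp_rot: [-3.136, 1.222, 1.227]
ft_force: [0.1, 0.3, -0.5]
opening: 0.636
grip_force: 30.0
```

Run:
```python
from mv import *
d=np.deg2rad;r=tool(d(-110),d(70),np.pi)
p,_,s=cur();print(p,s['ft_force']);rel(p-[0,0,p[2]-41.5],r)
```

```text
[497.2222105  284.63102657  61.57896618] [ 0.06214604  0.30799831 -0.53302209]
turn [-0.0002  0.0002  0.0006] rows>= 0.0  shift [0.0755 0.     0.0275] rows>= 0.3
```

Emit:
drive_tool:
  rows:
    - [[0.0252,0,0.0092,0,0,0,0],[0.0252,0,0.0092,0,0,0,0],[0.0252,0,0.0092,0,0,0,0],[0,0,0,0,0,0,0]]

```text
t: 17.68
eef_pos: [496.7, 284.3, 39.9]
tcp_rot: [-3.137, 1.224, 1.226]
ft_force: [-0.0, 0.5, 1.7]
opening: 0.64
grip_force: 30.0
```

Emit:
drive_tool:
  rows:
    - [[0.0038,0,0.0014,0,0,0,0],[0,0,0,0,0,0,0]]

```text
t: 17.92
eef_pos: [496.7, 284.4, 39.8]
tcp_rot: [-3.138, 1.225, 1.224]
ft_force: [0.1, 1.5, 7.8]
opening: 0.64
grip_force: 29.9
```

Emit:
drive_tool:
  rows:
    - [[0.0038,0,0.0014,0,0,0,0],[0,0,0,0,0,0,0]]

```text
t: 18.18
eef_pos: [496.6, 284.4, 39.7]
tcp_rot: [-3.14, 1.226, 1.223]
ft_force: [-0.9, 0.6, 14.4]
opening: 0.638
grip_force: 29.8
```

Emit:
drive_tool:
  rows:
    - [[-0.007,0,-0.0025,0,0,0,0],[0,0,0,0,0,0,1],[0,0,0,0,0,0,1],[0,0,0,0,0,0,1],[0,0,0,0,0,0,1]]

```text
t: 18.8
eef_pos: [496.6, 284.3, 39.4]
tcp_rot: [-3.135, 1.223, 1.227]
ft_force: [-0.1, 0.5, -0.8]
opening: 0.975
grip_force: 0.0
```

Emit:
drive_tool:
  rows:
    - [[0,0,-0.06,0,0,0,1],[0,0,-0.12,0,0,0,1],[0,0,-0.14,0,0,0,1],[0,0,-0.14,0,0,0,1],[0,0,0,0,0,0,1]]

```text
t: 19.42
eef_pos: [533.9, 387.4, 79.0]
tcp_rot: [-3.139, 1.221, 1.225]
ft_force: [-0.5, -1.0, -1.0]
opening: 1.001
grip_force: 0.0
```

Run:
```python
from mv import *
p0,r0,s=cur();print(s['joints'].round(3))
for n in ("scene","top"):
    p=env.read_camera(n)
    for k in ("beaker","probe","probe_ring","rack"):
        for d in env.place_of(k,p)[:2]: print(n,k,round(d["score"],2),w(p,d["at"]).round(1))
    cv2.imwrite(f"pics/{n}1.png",p["color"]); np.savez(f"{n}1.npz",color=p["color"],pose=p["pose"],camera_matrix=p["camera_matrix"])
    if n=="top": t=p
    else: sc=p
f=lambda i:cv2.resize(i,(400,400),interpolation=cv2.INTER_CUBIC)
A=np.hstack([f(sc["color"][280:400,220:340]),f(t["color"][220:320,160:260])])
cv2.imwrite("pics/p4.png",A)
```

```text
[ 0.706  1.174  0.966 -0.567  2.098  1.068]
scene beaker 0.95 [493.  285.2  -1.4]
scene probe 0.7 [ 438.  -312.    12.4]
scene probe_ring 0.83 [ 433.1 -176.6   68.4]
scene probe_ring 0.71 [ 437.6 -309.    62.2]
scene rack 0.88 [ 439.1 -307.5   -1.3]
top beaker 0.96 [493.1 281.7  -3.4]
top beaker 0.61 [402.4 -45.9  -0.6]
top probe 0.89 [ 431.3 -177.1   -1.6]
top probe 0.49 [568.2  -2.1   2.6]
top probe_ring 0.6 [ 438.7 -308.9   64.1]
top probe_ring 0.57 [ 429.7 -175.5   66. ]
top rack 0.81 [ 438.  -306.3   -0.8]
```

View pics/p4.png

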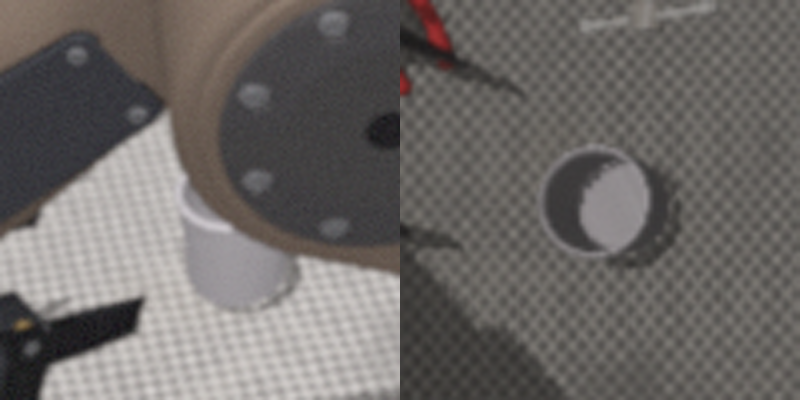

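The beaker stands upright at top-crop (597,200), empty and released. Next I'll measure the neck and probe precisely, and plan the move back to tool-down.

```bash
cat > fitc.py <<'E'
from h import *
from scipy.ndimage import gaussian_filter, map_coordinates
from scipy.optimize import minimize
def circ(pic,c,rad,z,sgn=None):
    "mean abs radial gradient of image across projected circle"
    g=gaussian_filter(cv2.cvtColor(pic["color"],cv2.COLOR_BGR2GRAY).astype(float),.7)
    th=np.linspace(0,2*np.pi,72,endpoint=False)
    def s(r): 
        uv=np.array([proj(pic,[c[0]+r*np.cos(t),c[1]+r*np.sin(t),z]) for t in th]); return map_coordinates(g,[uv[:,1],uv[:,0]],order=1)
    return abs((s(rad+1.5)-s(rad-1.5)).mean())
def fit(pic,c0,rads,z,span=10,step=1.):
    best=max(((sum(circ(pic,(c0[0]+a,c0[1]+b),r,z) for r in rads),c0[0]+a,c0[1]+b) for a in np.arange(-span,span+.1,step) for b in np.arange(-span,span+.1,step)))
    r=minimize(lambda c:-sum(circ(pic,c,q,z) for q in rads),best[1:],method="Nelder-Mead",options=dict(initial_simplex=[best[1:],np.add(best[1:],[1,0]),np.add(best[1:],[0,1])],xatol=.1,fatol=.01))
    return r.x,-r.fun
E
python3 - <<'E'
from fitc import *
for n in ("top1","scene1"):
    p=dict(np.load(n+".npz"))
    for nm,c,rr,z in (("lid",(568,0),[100],88),("wide",(579,43),[37.5,42.5],108),("wide_i",(579,43),[37.5],108),("narrow",(552,-50),[10,15.5],110),("narrow_o",(552,-50),[15.5],110),("probeflange",(439,-308),[12],109),("ptop",(439,-308),[9.5],168)):
        x,f=fit(p,c,rr,z,8,2);print(n,nm,x.round(1),round(f,1))
from mv import *
d=np.deg2rad
p0,r0,_=cur();U=p0+[0,0,260];rel(U,r0);r=R.from_euler('xyz',[np.pi,0,np.pi/2]);rel(U,r,U,r0);rel([439,-308,340],r,U,r)
import kin
k=kin.fit();q=cur()[2]['joints']
for P,o in ((U,r0),(U,r),([500,100,340],r),([439,-308,340],r),([439,-308,150],r),([552,-50,197],r)):
    s=ik(np.array(P),o,k,q);q=s.x;print(s.cost<1e-8,q.round(2))
E
```

```text
top1 lid [569.3   1.9] 20.0
top1 wide [579.6  44. ] 19.9
top1 wide_i [582.2  46.4] 14.9
top1 narrow [549.6 -49.4] 24.0
top1 narrow_o [549.7 -49.5] 16.7
top1 probeflange [ 436.8 -310.4] 41.6
top1 ptop [ 438.7 -306.5] 53.1
scene1 lid [567.8   6.3] 1.1
scene1 wide [578.8  30.8] 0.6
scene1 wide_i [573.4  33.9] 0.4
scene1 narrow [559.  -58.8] 0.6
scene1 narrow_o [541.4 -38.8] 0.5
scene1 probeflange [ 440.3 -318.5] 28.4
scene1 ptop [ 450.8 -322.9] 15.8
turn [0. 0. 0.] rows>= 0.0  shift [-0.9779 -0.0021 -0.3539] rows>= 4.2
turn [-0.0686  0.3852 -0.0966] rows>= 6.9  shift [0. 0. 0.] rows>= 0.0
turn [0. 0. 0.] rows>= 0.0  shift [-2.7743 -0.3791 -0.0051] rows>= 11.2
True [ 0.7   0.93  0.84 -0.75  2.39  0.78]
True [ 0.53  0.47  1.32 -0.    1.36  0.53]
True [ 0.07  0.23  1.68 -0.    1.24  0.07]
True [-0.73  0.27  1.62 -0.    1.25 -0.73]
True [-0.73  0.47  1.87 -0.    0.8  -0.73]
True [-0.21  0.43  1.78 -0.    0.93 -0.21]
```

Emit:
drive_tool:
  rows:
    - [[-0.1956,0,-0.0708,0,0,0,1],[-0.1956,0,-0.0708,0,0,0,1],[-0.1956,0,-0.0708,0,0,0,1],[-0.1956,0,-0.0708,0,0,0,1],[-0.1956,0,-0.0708,0,0,0,1]]

```text
t: 20.55
eef_pos: [534.0, 385.4, 340.6]
tcp_rot: [-3.136, 1.223, 1.226]
ft_force: [-0.3, 0.7, -1.0]
opening: 0.998
grip_force: 0.0
```

Emit:
drive_tool:
  rows:
    - [[0,0,0,-0.0098,0.055,-0.0138,1],[0,0,0,-0.0098,0.055,-0.0138,1],[0,0,0,-0.0098,0.055,-0.0138,1],[0,0,0,-0.0098,0.055,-0.0138,1],[0,0,0,-0.0098,0.055,-0.0138,1]]

```text
t: 21.18
eef_pos: [534.0, 385.9, 339.4]
tcp_rot: [-3.095, 0.342, 1.493]
ft_force: [1.0, -0.1, -0.1]
opening: 1.0
grip_force: 0.0
```

Emit:
drive_tool:
  rows:
    - [[0,0,0,-0.0098,0.055,-0.0138,1],[0,0,0,-0.0098,0.055,-0.0138,1],[-0.2312,-0.0316,0,0,0,0,1],[-0.2312,-0.0316,0,0,0,0,1]]

```text
t: 21.68
eef_pos: [517.7, 268.3, 339.0]
tcp_rot: [3.141, 0.0, 1.571]
ft_force: [0.7, -0.3, 0.4]
opening: 0.999
grip_force: 0.0
```

Emit:
drive_tool:
  rows:
    - [[-0.2312,-0.0316,0,0,0,0,1],[-0.2312,-0.0316,0,0,0,0,1],[-0.2312,-0.0316,0,0,0,0,1],[-0.2312,-0.0316,0,0,0,0,1],[-0.2312,-0.0316,0,0,0,0,1]]

```text
t: 22.3
eef_pos: [478.2, -20.7, 339.2]
tcp_rot: [3.141, 0.001, 1.571]
ft_force: [1.1, -0.6, -0.4]
opening: 1.0
grip_force: 0.0
```

Emit:
drive_tool:
  rows:
    - [[-0.2312,-0.0316,0,0,0,0,1],[-0.2312,-0.0316,0,0,0,0,1],[-0.2312,-0.0316,0,0,0,0,1],[-0.2312,-0.0316,0,0,0,0,1]]

```text
t: 22.8
eef_pos: [446.7, -252.0, 339.3]
tcp_rot: [3.141, 0.001, 1.571]
ft_force: [1.1, 0.0, 0.6]
opening: 1.0
grip_force: 0.0
```

Emit:
drive_tool:
  rows:
    - [[-0.2312,-0.0316,0,0,0,0,1],[0,0,0,0,0,0,1],[0,0,0,0,0,0,1]]

```text
t: 23.18
eef_pos: [439.3, -307.6, 338.9]
tcp_rot: [-3.141, -0.0, 1.57]
ft_force: [0.6, 0.2, -0.4]
opening: 0.999
grip_force: 0.0
```

Run:
```python
from mv import *
import fitc
p0,r0,s=cur();print(p0,s['t'],s['tcp_rot'])
p=env.read_camera("scene"); t=env.read_camera("top")
for x in (p,t):
    for n in ("probe","rack","probe_ring","probe_neck","beaker"):
        for d in env.place_of(n,x)[:2]: print(n,round(d["score"],2),w(x,d["at"]).round(1))
for nm,c,rr,z in (("lid",(568,0),[100],88),("wide",(579,43),[37.5,42.5],108),("narrow",(551,-50),[10,15.5],110),("narrow_o",(551,-50),[15.5],110),("narrow_i",(551,-50),[10],110)):
    x,f=fitc.fit(p,c,rr,z,6,2);print(nm,x.round(1),round(f,1))
cv2.imwrite("pics/s2.png",np.hstack([cv2.resize(p["color"][130:290,370:490],(450,600),interpolation=cv2.INTER_CUBIC),cv2.resize(p["color"][215:285,300:350],(350,600),interpolation=cv2.INTER_CUBIC)]))
```

```text
[ 439.3081594  -307.63281943  338.92026031] 23.175 [-3.14141660e+00 -6.17823922e-05  1.57033195e+00]
probe 0.8 [ 438.9 -306.6   17.7]
probe 0.56 [ 428.8 -170.1    6.5]
rack 0.65 [ 437.4 -309.3   -1.1]
probe_ring 0.82 [ 437.  -308.6   63.8]
probe_ring 0.73 [ 428.7 -177.    69.6]
probe_neck 0.87 [553.7 -49.9 110.3]
beaker 0.79 [ 4.912e+02  2.821e+02 -1.000e-01]
probe 0.74 [ 430.7 -178.4   -2.6]
probe 0.64 [ 440.9 -307.5   13.4]
rack 0.62 [ 435.2 -306.4   -0.8]
rack 0.46 [ 440.4 -311.1   15.2]
probe_ring 0.76 [ 427.5 -174.1   66. ]
probe_neck 0.69 [554.9 -53.8 107. ]
beaker 0.57 [493.6 281.1  -1.6]
lid [569.5   1.4] 8.7
wide [582.5  44.8] 8.7
narrow [554.5 -51. ] 14.8
narrow_o [549.8 -53.7] 6.7
narrow_i [544.4 -59.3] 12.0
```

Emit:
drive_tool:
  rows:
    - [[0,0,0.19,0,0,0,1],[0,0,0.19,0,0,0,1],[0,0,0.19,0,0,0,1],[0,0,0.184,0,0,0,1],[0,0,0,0,0,0,1]]

```text
t: 24.4
eef_pos: [438.7, -307.3, 148.3]
tcp_rot: [-3.138, -0.003, 1.571]
ft_force: [0.2, 0.6, 0.7]
opening: 1.0
grip_force: 0.0
```

Run:
```python
from mv import *
p0,r0,s=cur();print(p0,s['ft_force'])
p=env.read_camera("scene");t=env.read_camera("top")
cv2.imwrite("pics/s3.png",np.hstack([cv2.resize(p["color"][130:290,370:490],(450,600),interpolation=cv2.INTER_CUBIC),cv2.resize(t["color"][225:345,430:500],(350,600),interpolation=cv2.INTER_CUBIC)]))
```

```text
[ 438.68863366 -307.27640527  148.28026619] [0.21016841 0.60326425 0.66231836]
```

View pics/s3.png

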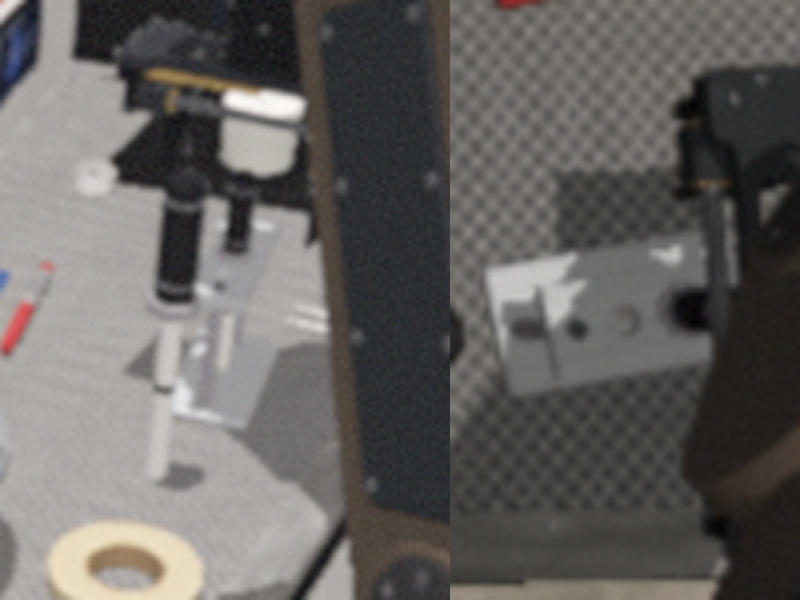

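The rack probe's handle (left panel, 240,215) lies between the two fingers at about x=185 and x=308. Closing and lifting gently.

Emit:
drive_tool:
  rows:
    - [[0,0,0,0,0,0,0],[0,0,0,0,0,0,0],[0,0,0,0,0,0,0],[0,0,0,0,0,0,0],[0,0,0,0,0,0,0]]

```text
t: 25.12
eef_pos: [439.6, -308.1, 150.5]
tcp_rot: [3.141, 0.0, 1.571]
ft_force: [0.1, 0.6, -0.5]
opening: 0.529
grip_force: 0.0
```

Emit:
drive_tool:
  rows:
    - [[0,0,0,0,0,0,0],[0,0,0,0,0,0,0],[0,0,0,0,0,0,0]]

```text
t: 25.5
eef_pos: [439.6, -308.0, 150.5]
tcp_rot: [3.141, 0.0, 1.571]
ft_force: [1.2, 0.5, 0.2]
opening: 0.217
grip_force: 0.3
```

Emit:
drive_tool:
  rows:
    - [[0,0,-0.02,0,0,0,0],[0,0,-0.02,0,0,0,0],[0,0,0,0,0,0,0]]

```text
t: 25.88
eef_pos: [439.8, -308.2, 161.1]
tcp_rot: [3.141, 0.001, 1.571]
ft_force: [1.8, 0.9, -0.2]
opening: 0.192
grip_force: 30.0
```

Emit:
drive_tool:
  rows:
    - [[0,0,-0.18,0,0,0,0],[0,0,-0.18,0,0,0,0],[0,0,-0.18,0,0,0,0],[0,0,-0.18,0,0,0,0],[0,0,0,0,0,0,0]]

```text
t: 26.5
eef_pos: [439.9, -308.4, 343.6]
tcp_rot: [3.138, 0.004, 1.571]
ft_force: [-0.3, 0.1, -1.7]
opening: 0.19
grip_force: 30.0
```

Emit:
drive_tool:
  rows:
    - [[0.206,0.089,0,0,0,0,0],[0.206,0.089,0,0,0,0,0],[0.206,0.089,0,0,0,0,0],[0.206,0.089,0,0,0,0,0],[0.206,0.089,0,0,0,0,0]]

```text
t: 27.12
eef_pos: [550.8, -48.7, 339.3]
tcp_rot: [-3.14, 0.0, 1.571]
ft_force: [-0.1, -0.5, -1.4]
opening: 0.199
grip_force: 30.0
```

Emit:
drive_tool:
  rows:
    - [[0,0,0.08,0,0,0,0],[0,0,0.08,0,0,0,0],[0,0,0,0,0,0,0],[0,0,0,0,0,0,0]]

```text
t: 27.62
eef_pos: [550.8, -50.7, 300.6]
tcp_rot: [-3.142, 0.0, 1.571]
ft_force: [0.0, -0.7, -0.8]
opening: 0.197
grip_force: 30.0
```

Run:
```python
from mv import *
p0,r0,s=cur();print(p0,s['tcp_rot'],s['ft_force'],s['t'])
for i in range(3):
  for nn in ("scene","top"):
    x=env.read_camera(nn)
    for n in ("probe","probe_ring","probe_neck"):
        for d in env.place_of(n,x)[:3]:
            q=w(x,d["at"])
            if q[0]>480: print(nn,n,round(d["score"],2),q.round(1),proj(x,q).round(1))
  np.savez(f"{nn}2.npz",color=x["color"],pose=x["pose"],camera_matrix=x["camera_matrix"])
x=env.read_camera("scene");np.savez("scene2.npz",color=x["color"],pose=x["pose"],camera_matrix=x["camera_matrix"])
u=proj(x,[551,-50,150]).astype(int);print(u)
cv2.imwrite("pics/n1.png",cv2.resize(x["color"][u[1]-60:u[1]+40,u[0]-60:u[0]+60],(720,600),interpolation=cv2.INTER_CUBIC))
```

```text
[550.81420662 -50.68880799 300.63135336] [-3.14155251e+00  4.86739243e-04  1.57078443e+00] [ 0.04702287 -0.73052185 -0.80451508] 27.625
scene probe 0.56 [547.7 -53.8 166.2] [349.1 208.3]
scene probe_ring 0.87 [551.2 -50.8 214.9] [347.6 189.5]
scene probe_ring 0.49 [553.1 -50.6 112.8] [345.9 228.2]
scene probe_neck 0.89 [553.2 -48.9 111. ] [345.5 229.2]
scene probe 0.66 [549.7 -51.8 165.4] [347.9 208.8]
scene probe_ring 0.76 [550.  -47.1 212.7] [347.3 191.1]
scene probe_neck 0.63 [554.2 -51.3 113.5] [345.6 227.7]
scene probe_neck 0.46 [548.9 -51.5 165.6] [348.2 208.8]
top probe_neck 0.48 [582.9  44.  102.8] [310.1 225.1]
scene probe 0.66 [547.8 -51.4 167.3] [348.6 208.3]
scene probe_ring 0.67 [548.1 -49.4 212.5] [348.6 191. ]
scene probe_neck 0.83 [552.3 -51.1 111.1] [346.3 228.8]
top probe_neck 0.72 [494.6 280.4  -2.3] [215.8 270.7]
[346 214]
```

View pics/n1.png

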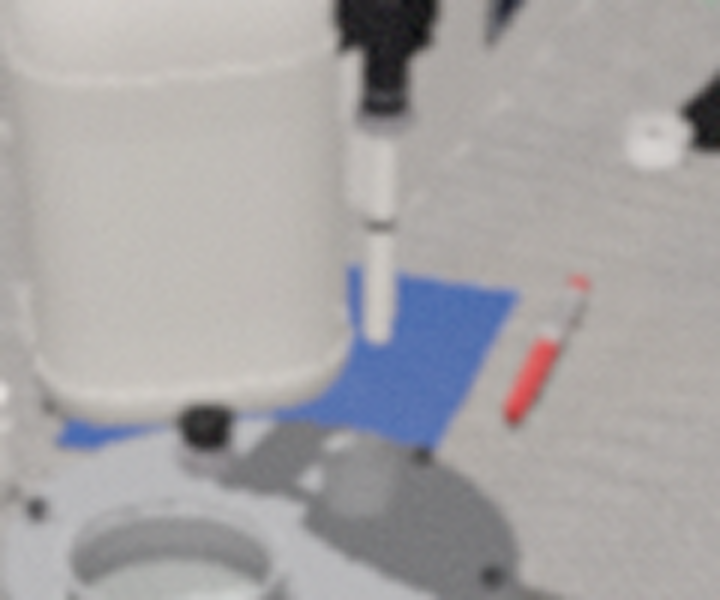

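The view shows the probe hanging straight: tip at crop (378,343), ring at (379,224), with the neck below at about (360,470). To centre it accurately I'll fit the pot as a rigid body in each camera and measure the camera bias from the held probe.

```bash
cat > rig.py <<'E'
from fitc import *
K={n:dict(np.load(n+"2.npz")) for n in ("top","scene")}
def gimg(n,f): return gaussian_filter(cv2.cvtColor(cv2.imread(f),cv2.COLOR_BGR2GRAY).astype(float),.8)
C=[(0,0,100,88,1.),(0,46,42.5,108,1.),(0,46,37.5,108,1.),(0,-54,15.5,110,1.),(0,-54,10,110,1.)]
th=np.linspace(0,2*np.pi,120,endpoint=False)
def uv(pic,P):
    c=(np.c_[P,np.ones(len(P))]@np.linalg.inv(pic["pose"]).T)[:,:3]*[1,-1,-1]; u=c@pic["camera_matrix"].T; return u[:,:2]/u[:,2:]
def score(par,pic,g,parts=C):
    x,y,a=par; tot=0
    for cx,cy,r,z,wt in parts:
        X=x+cx*np.cos(a)-cy*np.sin(a);Y=y+cx*np.sin(a)+cy*np.cos(a)
        s=[map_coordinates(g,uv(pic,np.c_[X+q*np.cos(th),Y+q*np.sin(th),0*th+z])[:,::-1].T,order=1) for q in (r+1.5,r-1.5)]
        tot+=wt*abs((s[0]-s[1]).mean())
    return tot
def fitrig(pic,g,parts=C,c=(569,0,-.29)):
    b=max((score((c[0]+i,c[1]+j,c[2]+k),pic,g,parts),c[0]+i,c[1]+j,c[2]+k) for i in range(-7,8) for j in range(-7,8) for k in np.arange(-.09,.1,.03))
    s=np.array(b[1:]); r=minimize(lambda p:-score(p,pic,g,parts),s,method="Nelder-Mead",options=dict(initial_simplex=[s,s+[1,0,0],s+[0,1,0],s+[0,0,.02]],xatol=.02,fatol=.002))
    return r.x,-r.fun
E
python3 - <<'E'
from rig import *
for n,f in (("top","pics/top0.png"),("top","pics/top1.png"),("scene","pics/scene0.png")):
    g=gimg(n,f)
    for lab,parts in (("all",C),("no-inner",[C[0],C[1],C[3]])):
        p,s=fitrig(K[n],g,parts); a=p[2]
        print(f,lab,p.round(2),round(s,1),"neck",(p[0]+54*np.sin(a)).round(1),(p[1]-54*np.cos(a)).round(1))
# plumb + stem position in scene2
pic=K["scene"]; g=cv2.cvtColor(pic["color"],cv2.COLOR_BGR2GRAY).astype(float)
for z,r,name in ((163.1+20,5,"stem"),(163.1+35,5,"stem"),(163.1+62,5,"stem"),(163.1+75,5,"stem"),(163.1+110,9.5,"handle")):
    u,v=proj(pic,[550.8,-50.7,z]); row=np.array([gaussian_filter(g,(1,.0))[int(round(v)),int(u)-8:int(u)+9]]).round().astype(int)
    print(name,u.round(2),v.round(2),row.tolist())
u0,v0=proj(pic,[550.8,-50.7,213.1]);col=g[int(v0)-6:int(v0)+7,int(round(u0))-1:int(round(u0))+2].mean(1).round().astype(int);print("ring v",v0,int(v0)-6,col)
u0,v0=proj(pic,[550.8,-50.7,163.1]);col=pic["color"][int(v0)-8:int(v0)+9,int(round(u0))].tolist();print("tip v",v0,int(v0)-8,col)
print(np.subtract(proj(pic,[551.8,-50.7,200]),proj(pic,[550.8,-50.7,200])),np.subtract(proj(pic,[550.8,-49.7,200]),proj(pic,[550.8,-50.7,200])))
E
```

```text
pics/top0.png all [ 5.6805e+02  1.6100e+00 -3.4000e-01] 53.4 neck 549.8 -49.2
pics/top0.png no-inner [ 5.6914e+02  1.1100e+00 -3.7000e-01] 37.9 neck 549.7 -49.3
pics/top1.png all [ 5.6804e+02  1.6300e+00 -3.4000e-01] 55.0 neck 549.8 -49.2
pics/top1.png no-inner [ 5.6911e+02  1.1100e+00 -3.7000e-01] 38.9 neck 549.7 -49.3
pics/scene0.png all [ 5.6959e+02  8.1000e-01 -2.9000e-01] 29.0 neck 554.3 -51.0
pics/scene0.png no-inner [ 5.6906e+02  9.4000e-01 -2.7000e-01] 15.7 neck 554.4 -51.0
stem 347.46 202.04 [[176, 172, 170, 166, 152, 123, 117, 149, 181, 197, 198, 189, 167, 130, 108, 111, 111]]
stem 347.61 196.18 [[176, 172, 169, 168, 165, 166, 166, 171, 182, 194, 199, 193, 180, 171, 172, 169, 170]]
stem 347.89 185.43 [[173, 170, 167, 165, 174, 183, 188, 188, 189, 194, 198, 197, 186, 173, 167, 169, 172]]
stem 348.02 180.16 [[170, 167, 167, 174, 181, 187, 187, 188, 192, 197, 197, 187, 174, 168, 167, 168, 169]]
handle 348.39 165.64 [[171, 169, 174, 185, 185, 166, 112, 49, 32, 33, 37, 35, 41, 76, 127, 161, 169]]
ring v 190.24288858373848 184 [193 194 194 194 193 186 165 131 147 183 192 191 192]
tip v 209.72011912652067 201 [[181, 180, 184], [181, 181, 185], [180, 179, 183], [179, 179, 181], [182, 181, 184], [183, 183, 185], [185, 184, 187], [183, 182, 186], [186, 180, 182], [182, 158, 156], [179, 128, 110], [177, 115, 87], [173, 110, 80], [175, 114, 86], [174, 113, 84], [176, 115, 89], [175, 115, 87]]
[-0.3905789  -0.10653577] [-0.21266104  0.18107775]
```

Run:
```python
from rig import *
n=np.array([.94,-.342]);
for f in ("top","scene"):
    g=gimg(f,f"pics/{f}1.png")
    for lab,parts,c in (("beaker1",[(0,0,32.5,66,1)],(494,283,0)),):
        p,s=fitrig(K[f],g,parts,c);print(f,lab,p[:2].round(2),round(s,1),"n.c",(n@p[:2]).round(2),"true 369.6")
g=gimg("top","pics/top1.png")
for z,r,c in ((168,9.5,(439,-308,0)),(109,12,(439,-308,0))):
    p,s=fitrig(K["top"],g,[(0,0,r,z,1)],c);print("rack probe top",z,p[:2].round(2),round(s,1))
for f,fi in (("top","pics/top1.png"),("scene","pics/scene0.png"),("scene",None)):
    g=gimg(f,fi) if fi else gaussian_filter(cv2.cvtColor(K["scene"]["color"],cv2.COLOR_BGR2GRAY).astype(float),.8)
    for lab,parts,c in (("lid",[C[0]],(569,1,0)),("wide_o",[(0,0,42.5,108,1)],(580,44,0)),("wide_i",[(0,0,37.5,108,1)],(580,44,0)),("wide_mid",[(0,0,42.5,108,1),(0,0,37.5,108,1)],(580,44,0)),("nar",[(0,0,15.5,110,1),(0,0,10,110,1)],(552,-50,0)),("nar_o",[(0,0,15.5,110,1)],(552,-50,0)),("nar_i",[(0,0,10,110,1)],(552,-50,0)),("stub",[(0,0,12.5,110,1)],(618,-45,0))):
        p,s=fitrig(K[f],g,parts,c);print(f,lab,p[:2].round(1),round(s,1),proj(K[f],[p[0],p[1],parts[0][3]]).round(2))
# raw pixels round the neck in scene0
u,v=proj(K["scene"],[554,-50.5,110]).round().astype(int);g=cv2.cvtColor(cv2.imread("pics/scene0.png"),cv2.COLOR_BGR2GRAY);print(u,v);print(g[v-9:v+12,u-13:u+14])
```

```text
top beaker1 [493.99 281.37] 16.2 n.c 368.12 true 369.6
scene beaker1 [491.46 273.82] 9.4 n.c 368.32 true 369.6
rack probe top 168 [ 438.76 -306.42] 50.4
rack probe top 109 [ 436.87 -310.37] 40.4
top lid [569.2   1.8] 18.9 [329.48 231.51]
top wide_o [576.8  43.5] 17.7 [310.23 227.52]
top wide_i [582.2  46.4] 14.0 [308.84 225.12]
top wide_mid [579.5  44. ] 19.3 [309.98 226.28]
top nar [549.7 -49.3] 21.7 [353.33 238.34]
top nar_o [549.7 -49.5] 15.7 [353.43 238.32]
top nar_i [555.3 -50.2] 14.5 [353.66 235.72]
top stub [618.7 -43.1] 36.9 [349.24 207.06]
scene lid [569.3   1.1] 7.7 [328.78 245.57]
scene wide_o [569.2  62.3] 11.9 [314.86 251.23]
scene wide_i [584.   42.9] 6.6 [313.76 245.16]
scene wide_mid [582.7  44.7] 8.1 [313.84 245.72]
scene nar [554.4 -51. ] 13.3 [345.46 229.  ]
scene nar_o [549.9 -53.9] 6.4 [347.77 228.94]
scene nar_i [544.5 -59.4] 11.1 [350.89 228.49]
scene stub [617.  -38.4] 29.1 [319.86 224.38]
scene lid [563.6  10.7] 5.6 [328.79 248.27]
scene wide_o [573.3  34.1] 4.8 [319.87 244.66]
scene wide_i [583.9  42.9] 6.8 [313.77 245.19]
scene wide_mid [582.6  44.6] 8.5 [3
[... 1878 characters left out ...]
 175 177 176 175 175]
 [177 174 176 177 176 171 163 151 149 146 145 150 154 155 155 150 138 134
  139 158 172 177 175 174 176 175 177]
 [176 177 175 174 175 172 163 146 141 143 143 144 147 144 148 143 136 129
  133 151 170 176 175 175 176 175 176]
 [174 176 177 175 176 174 161 142 137 139 137 139 140 140 136 136 133 127
  131 148 167 176 177 176 175 175 174]
 [176 174 172 175 176 173 165 145 134 133 137 136 136 136 135 134 132 128
  134 154 169 175 177 175 174 177 175]
 [176 176 176 174 176 176 170 159 151 145 141 134 136 131 133 134 135 142
  155 167 174 177 176 176 174 174 176]
 [176 175 176 176 176 173 176 174 167 166 158 148 145 144 147 146 152 164
  169 173 176 175 177 176 175 175 176]]
```

Emit:
drive_tool:
  rows:
    - [[0.002,0.01,0,0,0,0,0],[0.002,0.01,0,0,0,0,0],[0,0,0.076,0,0,0,0],[0,0,0.076,0,0,0,0],[0,0,0,0,0,0,0]]

```text
t: 29.5
eef_pos: [555.5, -49.4, 261.4]
tcp_rot: [-3.139, -0.0, 1.571]
ft_force: [-1.1, -0.2, -0.4]
opening: 0.193
grip_force: 30.0
```

Run:
```python
from rig import *
from cell import env
for i in range(2):
    pic=env.read_camera("scene"); p0=env.state()['eef_pos'];np.savez("scene3.npz",**{k:pic[k] for k in("color","pose","camera_matrix")})
    for n in ("probe","probe_ring","probe_neck"):
        for d in env.place_of(n,pic)[:3]:
            q=w(pic,d["at"])
            if q[0]>500: print(n,round(d["score"],2),q.round(1),proj(pic,q).round(1))
print(p0); g=cv2.cvtColor(pic["color"],cv2.COLOR_BGR2GRAY)
for z in (128,138,160,110): print(z,proj(pic,[p0[0],p0[1],z]).round(2))
u,v=345,222;print(u,v);print(g[v-8:v+20,u-13:u+16])
```

```text
probe 0.92 [547.5 -50.8 126. ] [348.2 223.9]
probe_ring 0.93 [553.9 -49.8 174.4] [346.  205.2]
probe_neck 0.79 [551.6 -51.3 112.8] [346.6 228.2]
probe 0.77 [553.9 -47.8 126.8] [345.1 223.5]
probe 0.72 [576.    0.8   3.1] [326.3 274.2]
probe_ring 0.63 [553.8 -52.8 175.1] [346.7 204.4]
probe_ring 0.15 [555.1 -50.5 127.9] [345.2 222.5]
probe_neck 0.71 [554.1 -48.7 113.8] [345.1 228.1]
[556.04638461 -49.51517987 263.20621381]
128 [344.7  222.51]
138 [344.79 218.81]
160 [344.98 210.54]
110 [344.55 229.09]
345 222
[[192 190 194 188 192 192 189 189 187 184 162 147 163 190 202 198 177 137
  112 113 112 113 116 113 114 114 116 115 114]
 [194 197 197 197 196 195 194 188 179 168 150 138 162 192 200 195 176 139
  113 113 112 113 112 115 114 116 113 116 115]
 [201 202 201 199 197 192 185 178 169 156 139 132 162 191 201 197 177 140
  111 110 117 114 114 114 113 117 117 111 116]
 [202 198 194 192 188 181 176 167 156 145 127 130 163 192 201 194 172 136
  115 113 113 115 116 113 113 116 115 116 113]
 [193 192 186 183 177 173 165 157 146 128 119 129 163 193 199 193 170 135
  116 112 114 113 113 117 11
[... 2102 characters left out ...]
152 150 142 139 145 145 147 147 148 147 147 144
  140 131 123 122 119 123 122 123 121 124 124]
 [149 139 129 119 121 124 129 135 134 136 144 147 147 150 146 148 145 141
  137 131 126 121 118 122 122 123 125 123 124]
 [176 162 135 121 119 121 121 124 125 134 141 145 145 147 148 146 143 141
  130 125 121 122 121 122 124 122 121 124 121]
 [181 162 136 122 121 121 120 123 122 128 136 139 138 143 139 139 137 134
  127 124 119 120 122 122 123 124 123 122 120]
 [172 149 125 121 120 123 121 123 121 126 123 129 131 129 130 130 130 123
  126 122 120 123 122 122 120 124 122 124 121]
 [177 152 132 122 118 121 121 124 122 124 122 120 124 124 122 121 120 122
  122 121 123 120 122 123 120 120 123 121 124]]
```

Emit:
drive_tool:
  rows:
    - [[0,0.002,0.025,0,0,0,0],[0,0,0.022,0,0,0,0],[0,0,0,0,0,0,0],[0,0,0,0,0,0,0]]

```text
t: 30.4
eef_pos: [556.3, -49.5, 250.6]
tcp_rot: [3.142, 0.0, 1.571]
ft_force: [0.7, -0.2, 0.4]
opening: 0.195
grip_force: 30.0
```

Run:
```python
from rig import *
from cell import env
P=[env.read_camera("scene") for i in range(4)]
p0=env.state()['eef_pos'];print(p0,env.state()['t'])
G=np.mean([p["color"].astype(float) for p in P],0); pic=P[-1]
np.savez("scene4.npz",color=G,pose=pic["pose"],camera_matrix=pic["camera_matrix"])
g=G.mean(2)
for z in (p0[2]-137.5,p0[2]-87.5,110): print(z,proj(pic,[p0[0],p0[1],z]).round(2))
print(g[218:246,334:358].round().astype(int))
print("ring cols",g[200:218,344:349].mean(1).round())
```

```text
[556.32315958 -49.48305232 250.80679718] 30.6
113.30679717730047 [344.47 227.86]
163.30679717730047 [344.89 209.26]
110 [344.44 229.06]
[[185 182 177 172 166 158 150 139 130 141 170 192 200 193 173 145 127 126
  126 125 126 126 127 129]
 [176 172 168 163 157 149 141 132 129 140 169 193 201 193 175 146 129 128
  129 128 127 127 126 128]
 [167 159 157 151 145 137 130 129 128 140 168 193 200 194 176 145 127 127
  127 129 128 130 127 128]
 [154 148 141 137 133 130 127 129 127 141 170 194 200 193 174 146 128 126
  128 128 128 130 128 129]
 [138 132 131 130 129 129 128 127 131 147 175 194 200 192 172 146 130 128
  129 128 129 129 129 128]
 [129 128 129 130 129 129 129 130 136 156 180 196 200 192 173 145 129 128
  130 129 130 132 130 130]
 [124 126 124 127 129 129 129 138 150 166 184 196 200 192 173 146 130 128
  128 130 131 130 132 129]
 [123 124 124 122 123 125 128 142 159 169 184 196 200 193 173 145 130 128
  130 129 130 131 130 130]
 [123 122 122 125 127 127 126 133 146 158 180 196 199 190 170 146 133 132
  130 131 132 129 129 128]
 [124 122 125 136 146 144 136 132 136 151 174 193 198 1
[... 1267 characters left out ...]
 122 124 123 123 122 127 126 128 132 133 132 130 129 127 126 122
  123 123 124 125 123 123]
 [121 122 122 123 124 123 123 124 122 123 123 124 124 123 123 123 123 122
  124 123 123 124 123 124]
 [132 124 122 121 122 122 123 122 124 123 123 122 123 122 122 122 124 125
  122 124 124 122 123 123]
 [156 143 132 125 124 122 123 123 122 122 122 123 123 123 123 122 122 123
  124 122 123 124 123 124]
 [179 169 156 142 129 123 121 122 122 122 124 122 124 123 122 124 123 124
  123 124 124 122 122 124]
 [188 184 179 168 150 132 124 123 123 122 122 124 124 122 122 123 122 123
  124 122 123 124 124 123]]
ring cols [186. 186. 187. 187. 187. 188. 189. 190. 185. 165. 135. 152. 180. 188.
 187. 187. 187. 186.]
```

Emit:
drive_tool:
  rows:
    - [[0.0044,0.0012,0,0,0,0,0],[0,0,0,0,0,0,0],[0,0,0.02,0,0,0,0],[0,0,0.02,0,0,0,0],[0,0,0,0,0,0,0]]

```text
t: 31.22
eef_pos: [556.4, -48.4, 240.1]
tcp_rot: [-3.141, 0.0, 1.571]
ft_force: [-0.8, 0.7, -0.1]
opening: 0.19
grip_force: 30.0
```

Run:
```python
from rig import *
from cell import env
P=[env.read_camera("scene") for i in range(4)]
s=env.state();p0=s['eef_pos'];print(p0,s['t'],s['ft_force'].round(2),s['moment'].round(3))
g=np.mean([p["color"].astype(float) for p in P],0).mean(2); pic=P[-1]
print(proj(pic,[*p0[:2],110]).round(2))
print(g[219:237,334:358].round().astype(int))
```

```text
[556.63661013 -48.40021435 240.74434847] 31.425 [-0.16 -0.44  0.32] [-0.059 -0.072  0.024]
[344.1  229.24]
[[176 173 169 162 158 151 140 131 134 154 180 196 200 189 165 139 128 128
  128 129 128 127 129 128]
 [166 162 157 150 145 137 130 129 134 153 180 196 200 189 163 137 127 128
  128 128 130 128 127 128]
 [154 148 143 138 133 130 129 128 134 155 180 197 199 187 160 137 128 128
  129 129 128 130 129 130]
 [138 134 130 131 130 128 129 128 134 156 181 197 198 186 159 135 130 128
  129 128 131 130 130 130]
 [129 129 130 129 131 130 132 132 139 159 184 198 198 185 155 133 128 128
  130 130 130 130 131 130]
 [126 125 125 125 130 139 149 153 156 170 188 198 197 183 154 131 128 130
  131 130 131 132 130 130]
 [122 122 123 124 128 142 158 166 170 178 190 199 197 184 156 134 128 129
  129 129 131 132 131 131]
 [123 124 124 126 126 135 141 148 157 174 190 198 198 185 159 139 132 131
  131 132 132 129 128 129]
 [122 126 136 147 149 145 137 135 145 167 189 198 197 184 160 141 136 134
  132 132 132 128 123 124]
 [128 140 161 175 178 169 150 136 142 166 189 199 197 183 158 139 135 133
  129 127 125 113 103 113]
 [140 162 179 187 186 172 150 134 142 166 189 200 198 182 156 138 132 132
  126 122 110  91  79 100]
 [162 177 187 187 182 167 145 135 142 165 187 197 194 179 154 136 136 133
  128 120 109  89  81  97]
 [179 186 188 187 179 162 143 138 142 157 174 182 182 170 150 142 140 136
  129 125 119 108 104 109]
 [186 189 187 186 180 162 144 140 143 151 155 161 160 155 146 144 142 137
  131 126 125 123 124 125]
 [188 188 188 187 182 166 145 140 144 147 148 148 149 150 146 146 142 135
  130 125 125 125 126 125]
 [186 187 186 187 181 166 146 142 144 146 147 149 149 148 147 145 144 136
  128 125 124 122 125 124]
 [171 176 176 179 179 165 146 140 145 146 149 150 149 148 146 145 142 134
  128 124 124 124 124 123]
 [141 145 148 158 167 159 144 140 144 147 148 150 151 149 146 145 140 132
  125 123 124 123 124 123]]
```

Stem and neck now line up: stem at u≈345.4 and neck at ≈345.5, and the rim hides the stem at v≈231.4 as expected. Lowering the rest of the way.

Emit:
drive_tool:
  rows:
    - [[0,0,0.035,0,0,0,0],[0,0,0.035,0,0,0,0],[0,0,0.035,0,0,0,0],[0,0,0.035,0,0,0,0],[0,0,0.033,0,0,0,0]]

```text
t: 32.05
eef_pos: [556.6, -48.4, 196.7]
tcp_rot: [-3.141, 0.0, 1.571]
ft_force: [0.1, -0.5, 0.7]
opening: 0.192
grip_force: 30.0
```

Emit:
drive_tool:
  rows:
    - [[0,0,0,0,0,0,0],[0,0,0,0,0,0,0],[0,0,0,0,0,0,0]]

```text
t: 32.42
eef_pos: [556.7, -48.4, 197.7]
tcp_rot: [3.141, 0.001, 1.571]
ft_force: [0.2, -0.1, -0.5]
opening: 0.194
grip_force: 30.0
```

Run:
```python
from rig import *
from cell import env
P=[env.read_camera("scene") for i in range(4)]
s=env.state();p0=s['eef_pos'];print(p0,s['t'],s['tcp_rot'].round(4),s['ft_force'].round(2),s['moment'].round(3))
g=np.mean([p["color"].astype(float) for p in P],0).mean(2); pic=P[-1]
print(proj(pic,[*p0[:2],110]).round(2))
print(g[205:237,338:355].round().astype(int))
for n in ("probe_ring","probe_neck","beaker"):
    for d in env.place_of(n,pic)[:3]: print(n,round(d["score"],2),w(pic,d["at"]).round(1))
```

```text
[556.60968923 -48.40309274 197.59430009] 32.625 [3.1412e+00 4.0000e-04 1.5710e+00] [-0.31 -0.18 -0.46] [-0.07  -0.107 -0.026]
[344.11 229.24]
[[179 173 168 153 116  64  39  36  37  37  36  46  75 102 118 126 128]
 [182 182 177 161 120  64  36  34  38  37  37  62  94 117 126 128 126]
 [184 181 178 160 119  63  36  36  39  33  40  67 103 122 129 128 129]
 [183 182 178 160 119  64  35  35  37  34  44  72 105 125 131 128 128]
 [185 182 178 162 122  74  47  43  39  42  52  79 111 127 129 131 128]
 [183 184 178 164 126  81  64  64  64  61  65  84 111 124 130 129 131]
 [185 183 176 155 115  73  64  74  76  69  62  75 106 126 129 128 130]
 [185 182 172 149 111  71  54  60  57  58  58  84 115 132 131 129 128]
 [186 183 173 152 123  96  79  72  71  71  85 110 132 139 135 129 127]
 [191 187 176 156 139 127 120 115 112 112 120 134 142 138 131 129 127]
 [195 188 175 157 144 141 140 143 144 142 140 143 139 133 129 127 129]
 [188 181 169 156 145 144 150 154 156 156 149 141 136 130 128 128 129]
 [176 169 160 150 142 148 161 172 176 171 153 138 131 129 129 128 128]
 [169 161 151 141 138 153 175 192 1
[... 756 characters left out ...]
144 134 134 142 160 176 173 150 135 135 135 134 127 122 112]
 [183 168 146 136 134 130 124 130 126 119 126 135 137 135 130 122 110]
 [181 165 145 139 142 137 129 124 124 126 136 143 143 137 131 128 120]
 [181 164 145 142 144 147 146 145 144 145 147 145 145 136 132 128 126]
 [182 165 147 142 145 149 150 150 151 151 150 147 144 137 130 125 126]
 [182 162 144 141 146 150 150 150 151 149 149 147 143 137 130 125 124]
 [170 148 140 143 145 148 151 151 150 150 149 147 143 136 130 125 124]
 [147 134 136 141 146 149 148 151 152 150 150 146 142 135 126 125 125]]
probe_ring 0.7 [551.9 -46.2 110.7]
probe_ring 0.61 [ 430.3 -176.5   68. ]
probe_neck 0.57 [554.1 -51.4 110.4]
beaker 0.85 [492.1 282.4   0.9]
```

```bash
python3 -c "
from cell import env
print(env.job_done())"
```

```text
the job is handed in; nothing more can be done
None
```

I handed the job in at about 33 s of the 72 s limit, with no verdict returned: the beaker stands empty and upright, and the probe is held in the narrow neck with its ring at the rim; its centring (within about 1–2 mm) and the eight-ball count are inferred from the camera images and wrist weight.

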